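# Load the wash rack and run the countertop washer

## Task

Put the mug, still upside down, into the wash rack and let go of it. Then push the rack along the roller table into the washer, all the way to its end stop, swing the hood fully shut over it, and finally press the start button all the way down. The mug must stay standing upside down in the rack, and the other things on the worktop stay where they are.

Things in the scene. Friction and masses are not known exactly. Their poses are not given: they have to be found in the camera images.
- washer: Steel countertop rack washer with roller table, fixed in one piece; place and yaw vary. Origin on the worktop under the bay's centre. Own +y runs along the roller table from the bay to its open infeed end (at yaw 0 the robot's left), +x to the back (hinge side). At the -y end its housing, y -178..-104, x -97..109 mm, 155 mm high, carries the start button.
- bay (a point): Centre of the wash bay at roller-top height, 36 mm above the worktop; washer's axes. The rack's origin is here when it is home against the end stop (stop face at y -85 mm). Guides at x +-68 mm; above them lips, 45..50 mm over the worktop, reach in to x +-62 mm over the rack's foot plate, so the rack enters only by sliding along the rollers from +y.
- infeed (a point): Open end of the roller table, at roller-top height on its centre line: washer (0, 355, 36) mm; washer's axes. 16 free-turning rollers (22 mm thick, axes along x, pitch 27.5 mm) run from here into the bay; a pushed rack may coast a few cm. Side rails: inner faces at x +-76 mm, tops 52 mm above the worktop; lead-ins at washer y 100..136 mm narrow to the bay's guides.
- rack: Open grey plastic basket, 0.24 to 0.42 kg, loose on the roller table 180 to 230 mm from home, about parallel to it. Foot plate 130 (x) by 170 (y) by 5 mm; walls up to 40 mm above the underside, outer faces at x +-58, y +-81 mm; inside 108 by 154 mm, floor 5 mm up. Origin: centre of the underside; axes as the washer's. Push it on the middle of its +y wall, 10 to 35 mm up.
- mug: Pale mug, 0.2 to 0.35 kg, standing UPSIDE DOWN on the worktop in front of the sink. Body 73 mm in diameter, 88 mm high, open below. Own z points down; origin in the mug's bottom, now on top, 88 mm above what it stands on. In its own frame the body's axis is at x +16, y 0 mm; the loop handle points from there along (-60, +17), to 69 mm from the axis.
- mug_grip (a point): Middle of the mug handle's upright bar, 45 mm above what the mug stands on, at mug's own (-44, 17) mm; axes as the mug's. The bar is about 12 mm thick across the handle, 15 mm along it, and upright from 17 to 62 mm above the stand; the loop's top is at 71 mm. Can be pinched from above, across the handle.
- hood (a joint): Hinge of the washer's hood, rad: 0 = fully shut, 1.45 = thrown back; starts open at 1.27 to 1.38. It stays wherever it is left (stiff hinge); 1 to 5 N at the handle moves it. The hood is a steel box without floor, 180 by 198 by 91 mm, that lands on a rack which is not fully home.
- hood_handle (a point): Centre of the hood's handle, a black bar 12 mm thick and 104 mm long along the washer's y, its centre line 40 mm off the hood's front face on two end posts. It swings with the hood about hood_hinge at 245 mm radius: shut, it is at washer (-130, 0, 120) mm; open, it stands above the hinge and can be grasped from above.
- hood_hinge (a point): Fixed point on the hood's hinge axis, at washer (105, 0, 50) mm; the axis runs along the washer's y.
- start (a joint): Travel of the start button, m: 0 = out, 0.006 = all the way down; a spring (5 N at full travel) returns it.
- start_top (a point): Centre of the top of the start button: round, steel, 26 mm in diameter, facing up, on the housing at washer (-60, -141) mm, 176 mm above the worktop. Pressing moves it down 6 mm.
- tumbler: Bystander: tall black tumbler, 77 mm in diameter, 166 mm high, far left of the mug; origin under its centre.
- spoon: Bystander: teaspoon, 130 mm long, lying far left of the mug; origin under its centre.
- jar: Bystander: honey jar, 65 mm in diameter, 100 mm high, right of the washer; origin under its centre.
- shaker: Bystander: salt shaker, 44 mm in diameter, 90 mm high, behind the roller table; origin under its centre.
- spice: Bystander: small jar with white cap, 45 mm in diameter, 83 mm high, right of the washer; origin under its centre.

How it is judged (in metres and radians):
On the way, in this order (a step that is already met when the one before it is completed fails the run):
1. the mug stands upside down in the rack, on its floor, let go, with the rack still outside the bay (z of mug in the frame of rack below 0.1 m and horizontal distance between mug and rack below 0.07 m and angle between mug's own z axis and vertical above 2.95 rad and contact force between the fingers and mug below 0.1 N and y of rack in the frame of bay above 0.1 m), for 0.2 s.
2. the rack with the mug is against the end stop in the bay (y of rack in the frame of bay below 0.006 m and z of mug in the frame of rack below 0.1 m and horizontal distance between mug and rack below 0.07 m and value of joint hood above 0.5 rad), for 0.2 s.
3. the hood is fully shut (value of joint hood below 0.04 rad and value of joint start below 0.003 m), for 0.2 s.
4. the start button is pressed down (value of joint start above 0.0045 m and value of joint hood below 0.04 rad), for 0.1 s.
At the end, for the whole second after the job is handed in: The rack is home in the bay (within 8 mm of the end stop, flat on the rollers), the mug stands upside down on the rack's floor (within 0.19 rad of upright), the hood is shut (within 0.04 rad), the button is out again and everything is at rest (all of step 3 and y of rack in the frame of bay below 0.008 m and horizontal distance between rack and bay below 0.012 m and z of rack in the frame of bay below 0.006 m and z of mug in the frame of rack below 0.1 m and horizontal distance between mug and rack below 0.07 m and angle between mug's own z axis and vertical above 2.95 rad and linear speed of each of rack, mug below 0.01 m/s); the robot touches nothing.
It fails at once if the mug is tipped over or dropped on its side (angle between mug's own z axis and vertical below 2.3 rad).
It fails at once if the rack is lifted off or tipped off the rollers (z of rack in the frame of bay above 0.03 m or angle between rack's own z axis and vertical above 0.25 rad).
It fails at once if a bystander is moved (distance of any of tumbler, spoon, jar, shaker, spice from where it was at the start of the episode above 0.03 m).
It also fails if it takes over 72 s, if anything falls off the work surface, if the arm or the gripper's body presses on something with over 40 N, if the wrist force passes 120 N, or if a joint passes its speed limit or range.

## Robot

A 7-joint arm with a two-finger parallel gripper is mounted at the origin on a cart in front of the work surface, level with it; the furniture and walls round the work are solid. World frame = base frame: x ahead of the robot, y to its left, z up, the work surface at z = 0. Lengths are in m, angles in degrees, forces in N, time in s.
With the tool pointing down it reaches from about 0.425 to 0.875 m from the base axis. Payload 4.7 kg.
Tool frame: the origin (TCP) lies at the very end of the fingers, on their centre line; the grasp point (between the pads) lies 19 mm behind it; z points along the fingers, y is the direction in which the jaws open and shut (so a half turn about z gives the same grasp; the last joint's range is limited). The gripper opens to 87 mm and grips with 3 to 60 N. Pads are 19 mm wide; open, the fingers measure 117 mm over their backs; the gripper's body (75 mm by 190 mm) begins 51 mm behind the grasp point.
Start: joints at [-66.801, 18.392, -4.016, 83.108, 1.295, 78.541, -3.26], TCP at [0.248, 0.601, 0.223] pointing down, gripper open.
Joint ranges: [-163.93, 163.93], [-17.29, 119.83], [-79.2, 71.16], [3.27, 140.29], [-89.18, 269.18], [5.43, 117.66], [-154.24, 154.24]. Speed limits (degrees/s): [147.25, 147.25, 180, 180, 180, 180, 180].

## Interface

Orientations are given as [roll, pitch, yaw] about the fixed x, y, z axes, in that order (R = Rz(yaw) Ry(pitch) Rx(roll)).
In Python, from cell import env gives the robot as it stands.
- The arm moves only by the tool servo_tool, never from a script. Its argument "increments" is a list that holds one entry, the list of rows, each a list of 7 numbers: the shift along the tool's x, y, z in m, then the turn, a rotation vector about the tool's x, y, z in degrees, then the opening, from -1 (shut) to 1 (fully open). In form: [[[dx, dy, dz, rx, ry, rz, fingers], ...]]. A call has 1 to 20 rows; each row is the pose to reach, as a shift and turn from the pose commanded when the call began, along the tool's axes at that moment; what a row does not reach only later rows make up. A row lasts 1/10 s, in which the tool goes at most 50 mm and 8.59 degrees, less where a joint would pass 70% of its speed; a pose out of reach is approached as far as the arm can. A call with a gripper value outside its range is refused whole. The fingers move at their own pace and stop on an object; "squeeze" is the grip in N (left out, the last holds). Time passes only in rows, so rows that repeat a pose let the fingers close. It gives the time, the measured TCP pose, the force and the opening at its end, in the units of the state.
- env.get_obs(): the state, without advancing time (a new reading comes with each control period).
- env.read_camera(name): name is "scene" or "top" or "wrist"; returns a dict with "frame" (480x640x3 uint8, blue, green, red), "intrinsics" (3x3 intrinsics, pixels), "D" ([k1, k2, p1, p2, k3] as OpenCV has them; the pictures are not rectified), "rvec" (rotation vector, rad) and "tvec" (3), from world to camera coordinates, as OpenCV has them. Camera axes: x right, y down, z forward; pixel columns grow to the right and rows downward; lengths in m; the calibration is good to about 2 mm. A picture is of the moment at which its call begins. There is no depth.
- env.sign_off(): hands the job in, once; it reports no verdict.
The state is a dict: "time_s": time; "qpos": joint angles; "joint_velocities": joint speeds; "effort": joint torques, N m; "tool_pos": TCP position; "tool_rot": TCP orientation; "force": force on the tool from outside, world axes, zero at the start; "wrist_torque": the same for the moment, N m; "grip_width": finger opening in m.
Only numpy, scipy, OpenCV 4.12 (cv2) and the standard library are available. Lean on these libraries where they do the work, as an engineer would, in place of code of your own. Each camera call takes 0.05 s, during which the arm holds its last target.

## Working session

There is one attempt and no reset: what is moved stays moved. The work goes in short steps, Python scripts to look and compute and a tool call to move; the robot and the scene stay as the last step left them, time stands still between calls to the robot, and variables do not carry over. Pictures are saved under pics/ and viewed, and the job is handed in when it is done.

Besides the shell and the picture viewer there is one more tool, called after "Request:" by a JSON object that holds its "name" and its "arguments", one argument or row to a line. servo_tool: Moves the arm, as the interface text tells. Its arguments: {"type":"object","properties":{"increments":{"type":"array","items":{"type":"array","items":{"type":"array","items":{"type":"number"}}}},"squeeze":{"type":"number"}},"required":["increments"]}

```bash
mkdir -p pics; ls; cat > h.py <<'E'
import numpy as np, cv2
from cell import env
from scipy.spatial.transform import Rotation as R
def cam(n):
    return env.read_camera(n)
def proj(c,P):
    p,_=cv2.projectPoints(np.array(P,float).reshape(-1,3),c['rvec'],c['tvec'],c['intrinsics'],c['D']); return p.reshape(-1,2)
def ray(c,uv):
    u=cv2.undistortPoints(np.array(uv,float).reshape(-1,1,2),c['intrinsics'],c['D']).reshape(-1,2)
    Rm,_=cv2.Rodrigues(c['rvec']); o=-Rm.T@c['tvec'].reshape(3)
    d=np.c_[u,np.ones(len(u))]@Rm; return o,d
def atz(c,uv,z):
    o,d=ray(c,uv); z=np.broadcast_to(z,len(d)); return o+d*((z-o[2])/d[:,2])[:,None]
E
python3 - <<'E'
from h import *
import pickle
print(env.get_obs())
C={}
for n in ['scene','top','wrist']:
    c=cam(n); C[n]=c; cv2.imwrite(f'pics/{n}0.png',c['frame'])
    o,_=ray(c,[[320,240]]);print(n,o)
pickle.dump(C,open('C0.pkl','wb'))
E
```

```text
pics
{'time_s': 0.0, 'qpos': array([-66.79979648,  18.43927884,  -4.01296685,  83.17424286,
         1.29638666,  78.53897384,  -3.25975273]), 'joint_velocities': array([-0.1199501 , -0.0058445 , -0.1578064 ,  0.06646446, -0.06616225,
        0.03237603, -0.08546836]), 'effort': array([-2.06433656e-04, -4.91289282e+01, -4.04192526e-01, -3.12523091e+01,
       -6.39458187e-02,  4.37100639e-02,  1.68855240e-04]), 'tool_pos': array([0.24749144, 0.60045887, 0.22146444]), 'tool_rot': array([-1.79892810e+02,  7.78952268e-03,  1.57607629e+02]), 'force': array([0.81580055, 0.76205834, 0.21624512]), 'wrist_torque': array([0.03454039, 0.01787607, 0.00881916]), 'grip_width': 0.08692971730292201}
scene [-0.97482406  1.15005821  1.12211339]
top [-0.03227383 -0.2231236   1.51254947]
wrist [0.17032009 0.63394889 0.38446333]
```

View pics/scene0.png

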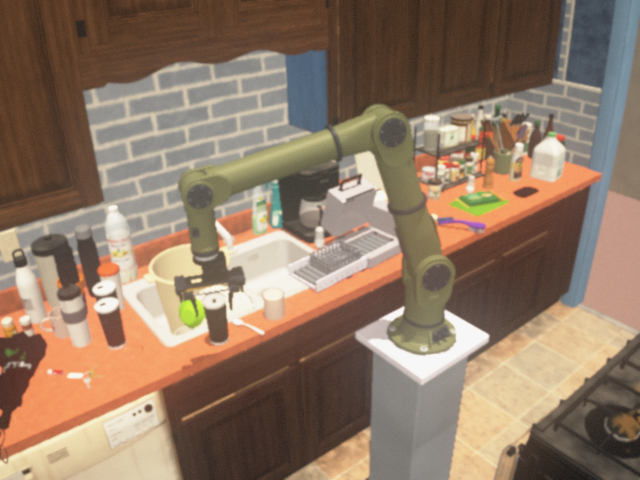

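View pics/top0.png

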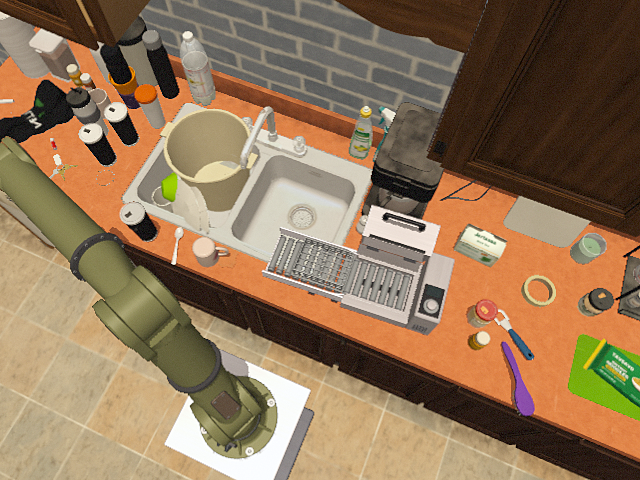

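View pics/wrist0.png

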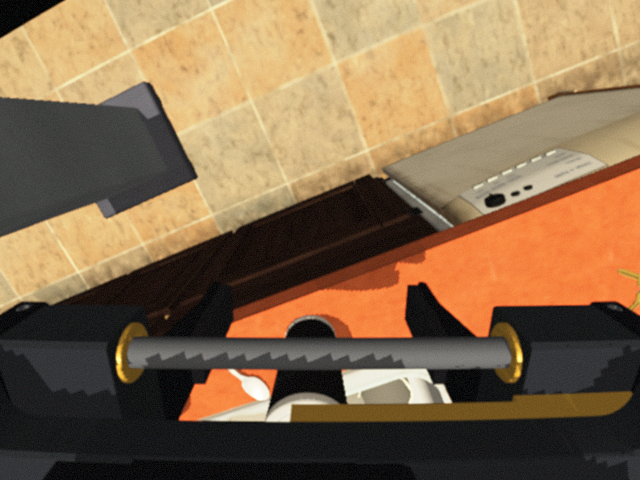

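```bash
python3 - <<'E'
import pickle,cv2
C=pickle.load(open('C0.pkl','rb'))
f=C['top']['frame']
def crop(f,x0,y0,w,h,s,n):
    g=cv2.resize(f[y0:y0+h,x0:x0+w],None,fx=s,fy=s,interpolation=cv2.INTER_CUBIC)
    for k in range(0,w,20):
        cv2.line(g,(k*s,0),(k*s,6),(0,255,0),1); cv2.putText(g,str(x0+k),(k*s,16),0,.35,(0,255,0),1)
    for k in range(0,h,20):
        cv2.line(g,(0,k*s),(6,k*s),(0,255,0),1); cv2.putText(g,str(y0+k),(8,k*s+4),0,.35,(0,255,0),1)
    cv2.imwrite(n,g)
crop(f,255,195,200,145,4,'pics/top_w.png')
crop(f,110,190,160,100,5,'pics/top_m.png')
crop(C['scene']['frame'],255,160,160,140,5,'pics/sc_w.png')
E
cat >> h.py <<'E'
def crop(f,x0,y0,w,h,s,n):
    g=cv2.resize(f[y0:y0+h,x0:x0+w],None,fx=s,fy=s,interpolation=cv2.INTER_CUBIC)
    for k in range(0,w,20):
        cv2.line(g,(k*s,0),(k*s,6),(0,255,0),1); cv2.putText(g,str(x0+k),(k*s,16),0,.35,(0,255,0),1)
    for k in range(0,h,20):
        cv2.line(g,(0,k*s),(6,k*s),(0,255,0),1); cv2.putText(g,str(y0+k),(8,k*s+4),0,.35,(0,255,0),1)
    cv2.imwrite(n,g)
E
```

```text
(no output)
```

View pics/top_w.png

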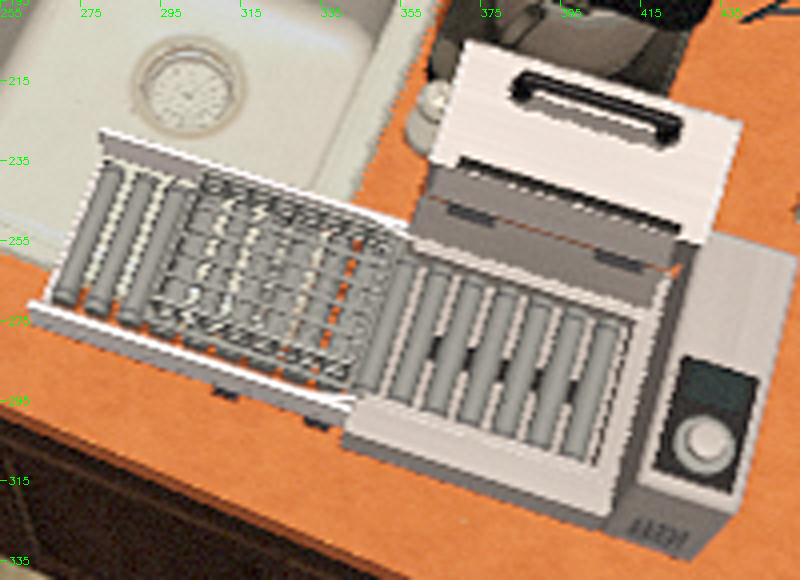

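View pics/top_m.png

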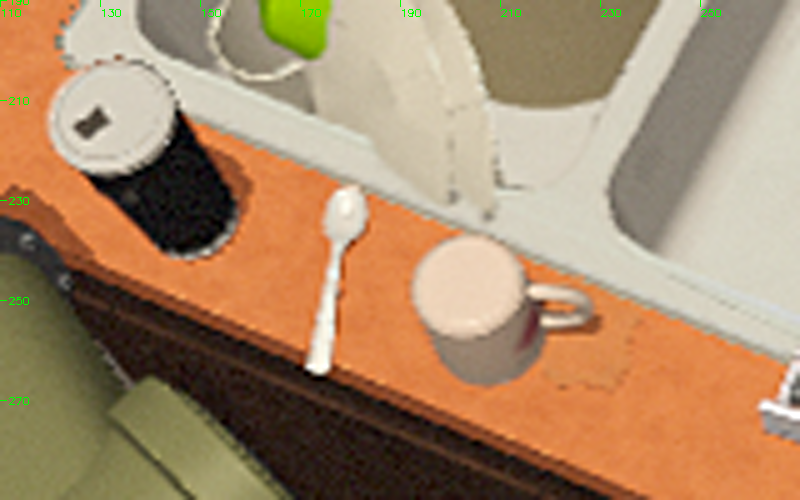

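View pics/sc_w.png

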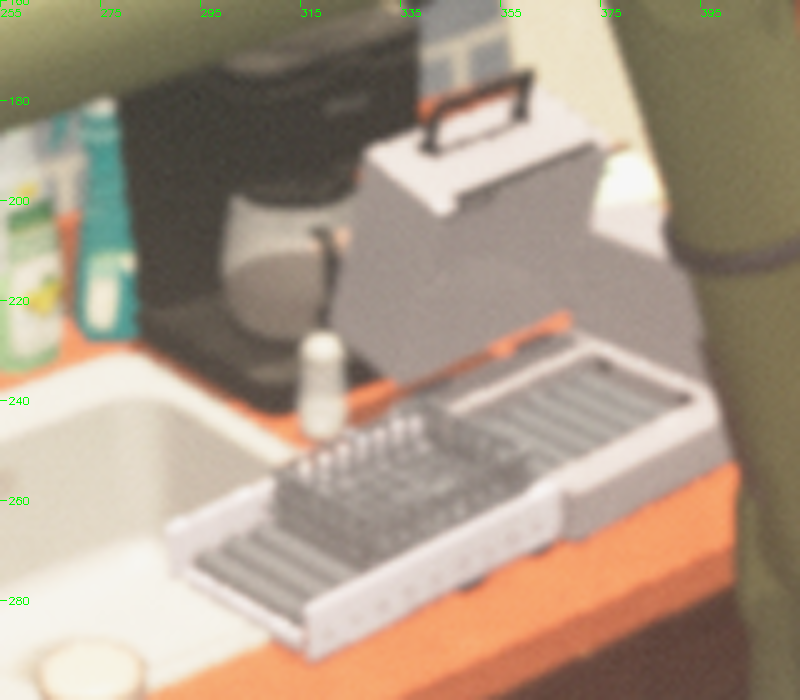

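```bash
cat > fit.py <<'E'
from h import *
import pickle
from scipy.optimize import least_squares
C=pickle.load(open('C0.pkl','rb'));c=C['top']
s=lambda u,v:(255+u/4,195+v/4)
obs=[((109,-178,155),s(797,257)),((-97,-178,155),s(735,512)),((-97,-104,155),s(640,480)),((-60,-141,176),s(708,441)),
((76,355,52),s(106,134)),((-76,355,52),s(46,302))]
P=np.array([o[0] for o in obs])/1000.;uv=np.array([o[1] for o in obs])
def W(q,P):
    a=q[2];return np.c_[q[0]+P[:,0]*np.cos(a)-P[:,1]*np.sin(a),q[1]+P[:,0]*np.sin(a)+P[:,1]*np.cos(a),P[:,2]]
r=least_squares(lambda q:(proj(c,W(q,P))-uv).ravel(),[0.55,-.2,0],loss='soft_l1')
q=r.x;print(q[:2],np.degrees(q[2]));print((proj(c,W(q,P))-uv).round(1).tolist())
np.save('washer.npy',q)
print(c['intrinsics'][0,0])
# scene check overlay
L=[[(76,355,52),(76,136,52)],[(-76,355,52),(-76,136,52)],[(-68,100,50),(-68,-85,50)],[(68,100,50),(68,-85,50)]]
z=155;h=[(-97,-178,z),(109,-178,z),(109,-104,z),(-97,-104,z)]
L+= [[h[i],h[(i+1)%4]] for i in range(4)]
th=np.linspace(0,2*np.pi,24)
b=[(-60+13*np.cos(t),-141+13*np.sin(t),176) for t in th]
L+=[[b[i],b[i+1]] for i in range(23)]
for n,(x0,y0,w,hh,sc) in {'top':(255,195,200,145,4),'scene':(255,160,160,140,5)}.items():
    f=cv2.resize(C[n]['frame'][y0:y0+hh,x0:x0+w],None,fx=sc,fy=sc,interpolation=cv2.INTER_CUBIC)
    for l in L:
        p=((proj(C[n],W(q,np.array(l)/1000.))-[x0,y0])*sc).astype(int)
        cv2.line(f,tuple(map(int,p[0])),tuple(map(int,p[1])),(255,0,0),1)
    cv2.imwrite(f'pics/ov_{n}.png',f)
E
python3 fit.py
```

```text
[ 0.51621626 -0.23973479] 4.219399759797726
[[1.5, -1.2], [1.2, 0.7], [-1.1, 0.2], [-0.3, -0.2], [0.3, -0.0], [-1.7, 0.0]]
502.2551601854513
```

View pics/ov_top.png

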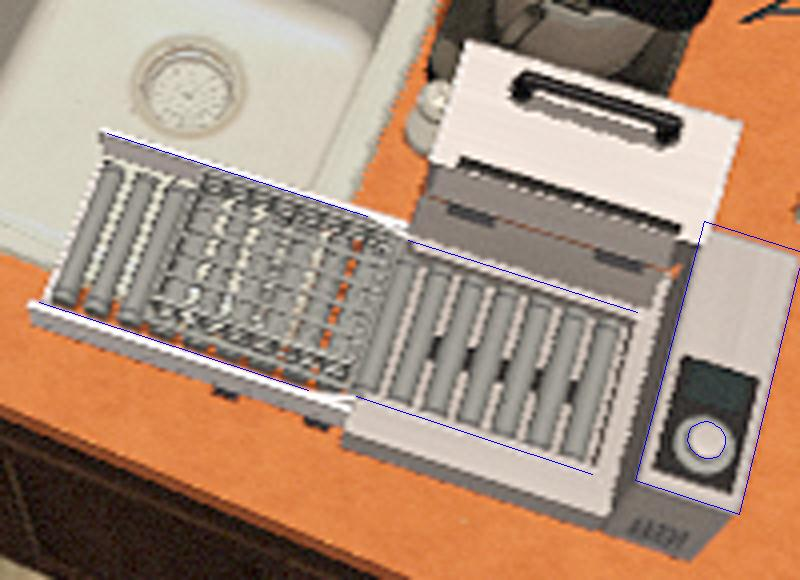

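View pics/ov_scene.png

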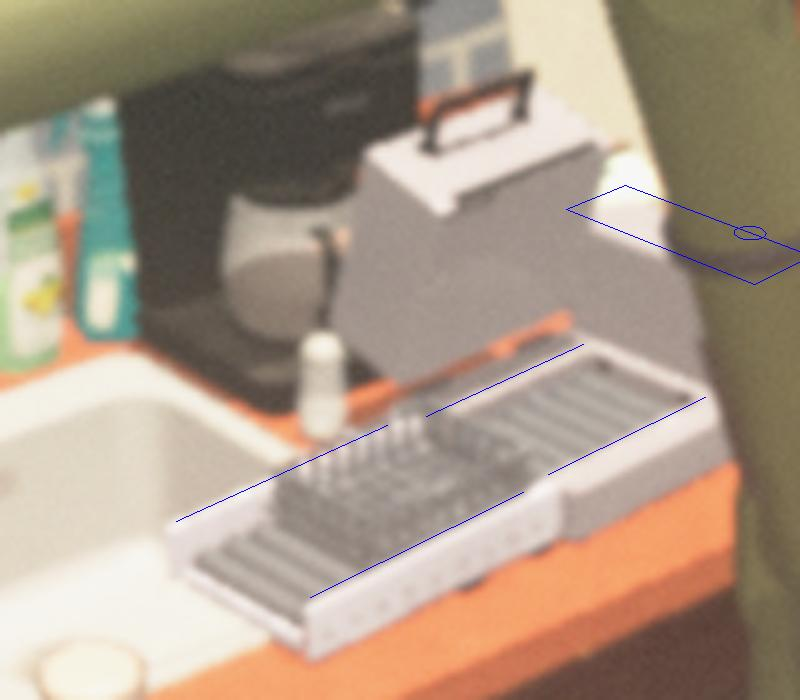

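```bash
python3 - <<'E'
from h import *
import pickle
C=pickle.load(open('C0.pkl','rb'));c=C['top']
crop(c['frame'],280,225,90,75,8,'pics/top_r.png')
m=lambda u,v:(110+u/5,190+v/5)
# mug top circle (z .088) edges
print('mug top L,R,T,B',atz(c,[m(412,290),m(526,290),m(470,234),m(470,338)],.088).round(3).tolist())
print('handle outer end z.071/.045',atz(c,[m(592,305),m(592,305)],[.071,.06]).round(3).tolist())
print('base bottom',atz(c,[m(488,384)],0).round(3))
E
```

```text
mug top L,R,T,B [[0.382, 0.336, 0.088], [0.41, 0.272, 0.088], [0.429, 0.321, 0.088], [0.368, 0.289, 0.088]]
handle outer end z.071/.045 [[0.422, 0.236, 0.071], [0.426, 0.239, 0.06]]
base bottom [[0.369 0.294 0.   ]]
```

View pics/top_r.png

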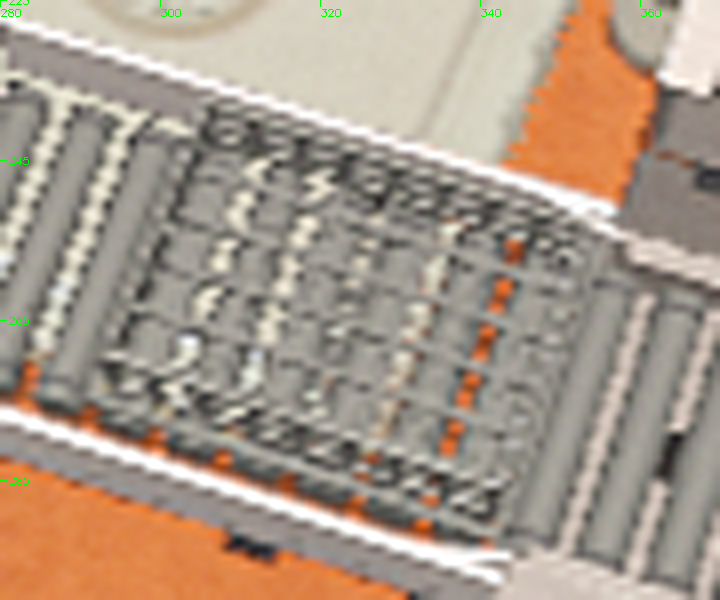

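```bash
cat > ov2.py <<'E'
from h import *
import pickle,sys
from fit import W
C=pickle.load(open('C0.pkl','rb'));q=np.load('washer.npy')
def draw(n,box,lines,out):
    x0,y0,w,hh,sc=box;c=C[n]
    f=cv2.resize(c['frame'][y0:y0+hh,x0:x0+w],None,fx=sc,fy=sc,interpolation=cv2.INTER_CUBIC)
    for l,col in lines:
        p=((proj(c,l)-[x0,y0]+.5)*sc).astype(int)
        cv2.polylines(f,[p.reshape(-1,1,2)],False,col,1)
    cv2.imwrite(out,f)
def rect(x,y,z,dy): return np.array([(-x,-y+dy,z),(x,-y+dy,z),(x,y+dy,z),(-x,y+dy,z),(-x,-y+dy,z)])/1000.
y=float(sys.argv[1])
L=[(W(q,rect(58,81,76,y)),(255,0,0)),(W(q,rect(65,85,38,y)),(0,255,255))]
draw('top',(280,225,90,75,8),L,'pics/o_r_top.png')
draw('scene',(300,230,70,55,10),L,'pics/o_r_sc.png')
mx,my,a=map(float,sys.argv[2:5]);a=np.radians(a)
th=np.linspace(0,2*np.pi,40)
cir=lambda z:np.c_[mx+.0365*np.cos(th),my+.0365*np.sin(th),0*th+z]
d=np.array([np.cos(a),np.sin(a)]);e=np.array([-d[1],d[0]])
pt=lambda r,t,z:[mx+d[0]*r+e[0]*t,my+d[1]*r+e[1]*t,z]
M=[(cir(.088),(255,0,0)),(cir(0),(0,255,255))]+[(np.array([pt(.0365,t,.071),pt(.069,t,.071),pt(.069,t,.017),pt(.0365,t,.017)]),(0,0,255)) for t in(-.006,.006)]
draw('top',(180,225,60,50,10),M,'pics/o_m_top.png')
draw('scene',(250,275,50,50,10),M,'pics/o_m_sc.png')
E
python3 ov2.py 205 .397 .305 -70
python3 - <<'E'
import cv2,numpy as np
p=lambda n:cv2.imread('pics/'+n)
def two(a,b,o):
    a,b=p(a),p(b);h=min(a.shape[0],b.shape[0]);f=lambda i:cv2.resize(i,(int(i.shape[1]*h/i.shape[0]),h))
    g=np.hstack([f(a),f(b)]);cv2.imwrite('pics/'+o,cv2.resize(g,None,fx=800/g.shape[1],fy=800/g.shape[1]) if 0 else g)
E
```

```text
[ 0.51621626 -0.23973479] 4.219399759797726
[[1.5, -1.2], [1.2, 0.7], [-1.1, 0.2], [-0.3, -0.2], [0.3, -0.0], [-1.7, 0.0]]
502.2551601854513
```

View pics/o_r_top.png

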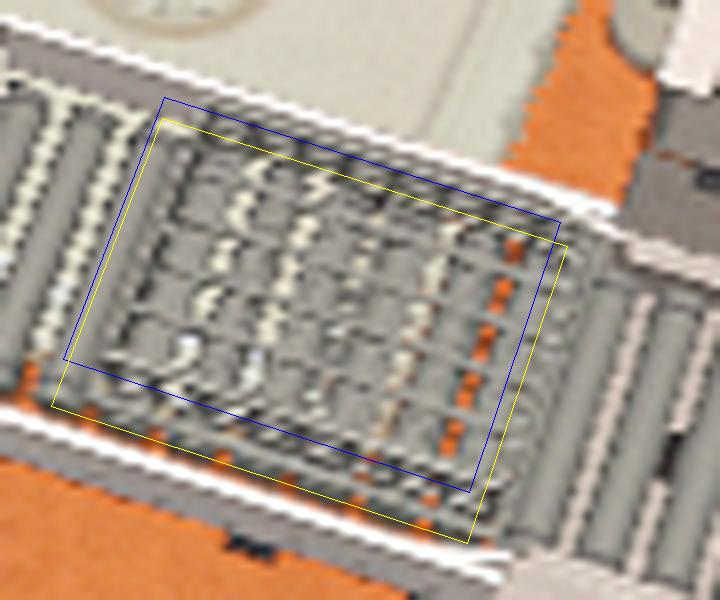

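View pics/o_r_sc.png

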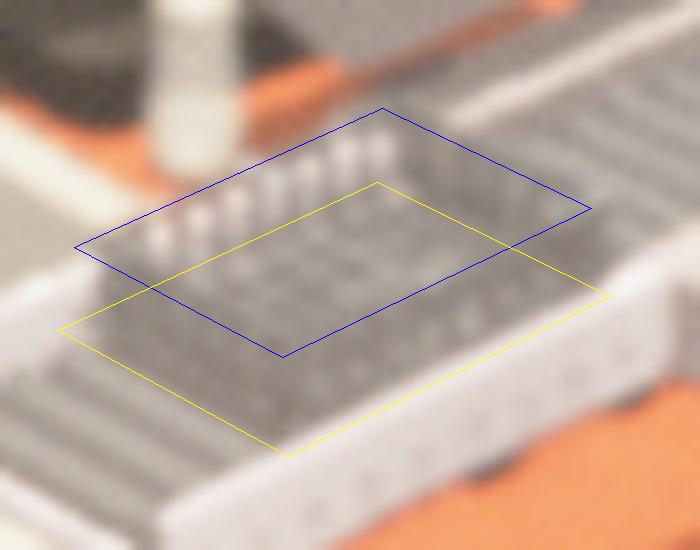

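View pics/o_m_top.png

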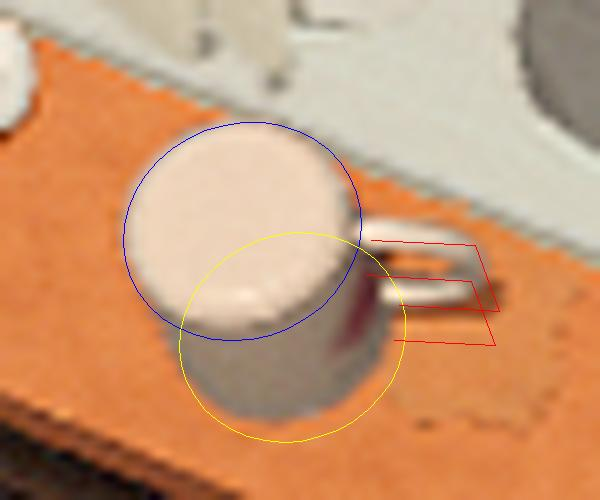

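View pics/o_m_sc.png

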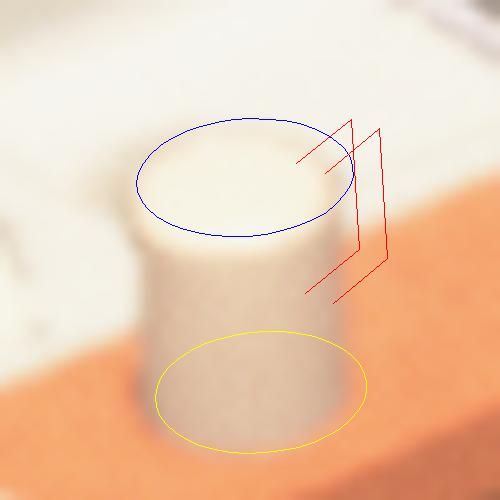

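```bash
sed -i 's|s=lambda u,v:(255+u/4,195+v/4)|s=lambda u,v:(255+(u+.5)/4-.5,195+(v+.5)/4-.5)|; s|obs=\[((109,-178,155),s(797,257)),|obs=[|' fit.py
sed -i 's|return np.c_\[q|return np.c_[q|' fit.py
python3 ov2.py 192 .397 .305 -67
```

```text
[ 0.51774795 -0.23903692] 4.290643766802351
[[1.6, 0.5], [-0.8, -0.1], [0.0, -0.5], [0.6, -0.0], [-1.4, 0.0]]
502.2551601854513
```

View pics/o_r_top.png

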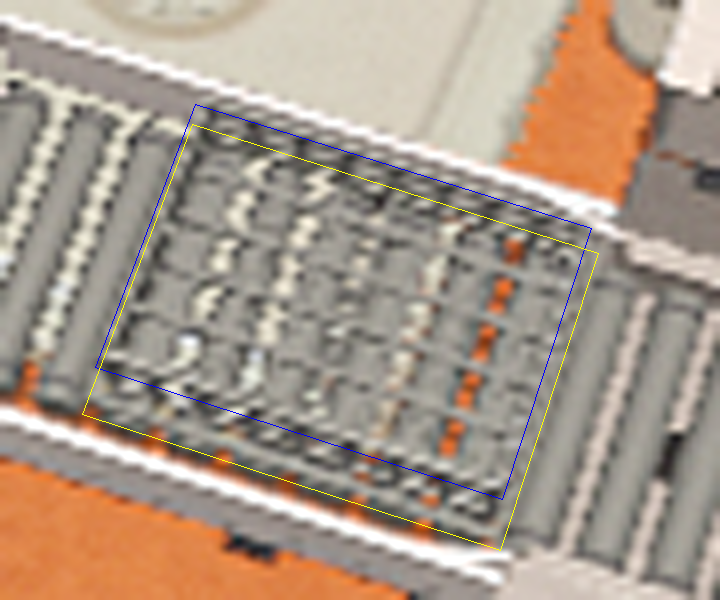

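View pics/o_m_top.png

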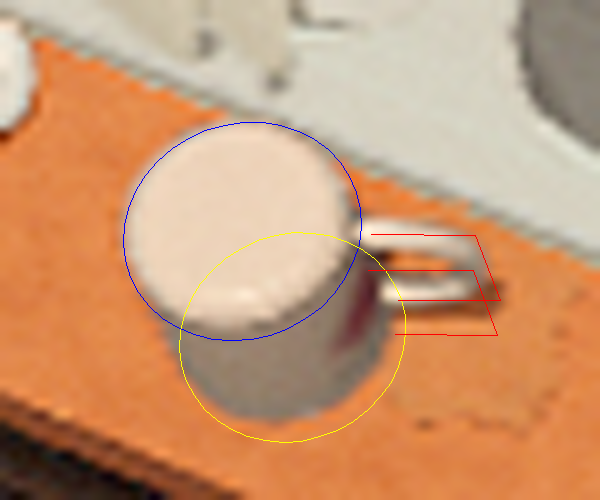

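View pics/ov_top.png

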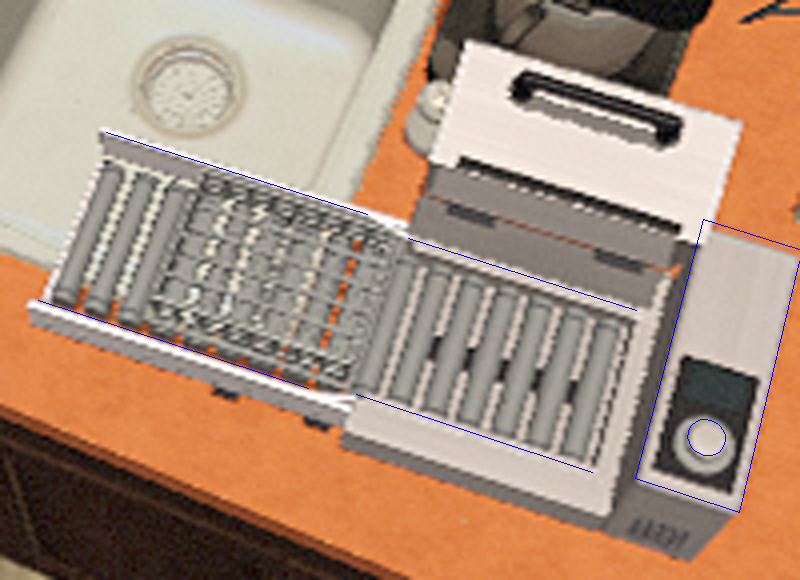

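Request:
{"name": "servo_tool", "arguments": {
  "increments": [
    [[-0.03,-0.026,0,0,0,4.5,1],[-0.06,-0.052,0,0,0,9,1],[-0.09,-0.078,0,0,0,13.5,1],[-0.12,-0.104,0,0,0,18,1],[-0.15,-0.13,0,0,0,22.5,1],[-0.18,-0.156,0,0,0,27,0.5],[-0.21,-0.182,0,0,0,31.5,0],[-0.24,-0.208,0,0,0,36,0],[-0.27,-0.234,0,0,0,40.5,0],[-0.295,-0.26,0,0,0,44.6,0],[-0.295,-0.26,0,0,0,44.6,0],[-0.295,-0.26,0,0,0,44.6,0],[-0.295,-0.26,0,0,0,44.6,0]]
  ]
}}

```text
time_s: 1.45
tool_pos: [0.4207, 0.2493, 0.2224]
tool_rot: [-180.0, -0.0, 113.1]
force: [-0.8, -0.4, 0.6]
grip_width: 0.0444
```

```bash
python3 - <<'E'
from h import *
import pickle
o=env.get_obs();print(o['time_s'],o['tool_pos'],o['tool_rot'],o['grip_width'],o['qpos'].round(1))
C={}
for n in ['top','scene','wrist']:
    c=cam(n);C[n]=c; cv2.imwrite(f'pics/{n}1.png',c['frame'])
c=C['wrist']
Rm,_=cv2.Rodrigues(c['rvec']);print(ray(c,[[320,240]])[0],Rm.round(2))
print(proj(c,[[.397,.305,.088],[.421,.248,.071],[.397,.305,0],[.421,.248,0]]))
pickle.dump(C,open('C1.pkl','wb'))
E
```

```text
1.45 [0.42068225 0.24933124 0.22244281] [-1.79988971e+02 -2.89055519e-02  1.13127286e+02] 0.04443228612101776 [-47.2  -1.6  13.3 105.8   0.3  75.8 -10.9]
[0.38832477 0.32819324 0.38531052] [[ 0.92  0.39 -0.  ]
 [ 0.38 -0.87  0.31]
 [ 0.12 -0.28 -0.95]]
[[317.48370487 156.71381907]
 [317.173078   224.98208518]
 [317.80905901 149.55821704]
 [317.47653864 207.67862988]]
```

View pics/wrist1.png

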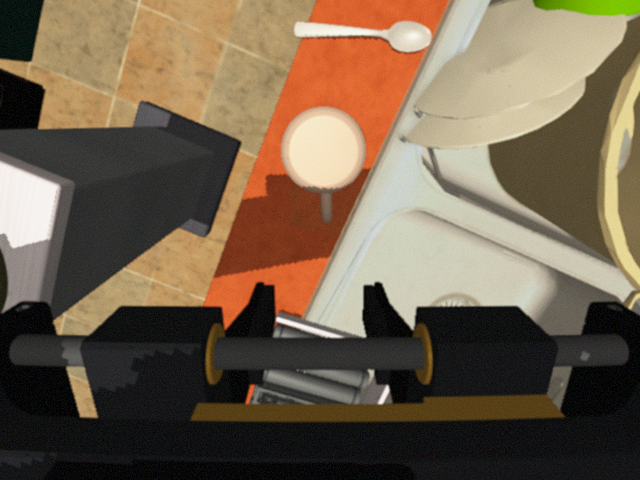

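View pics/top1.png

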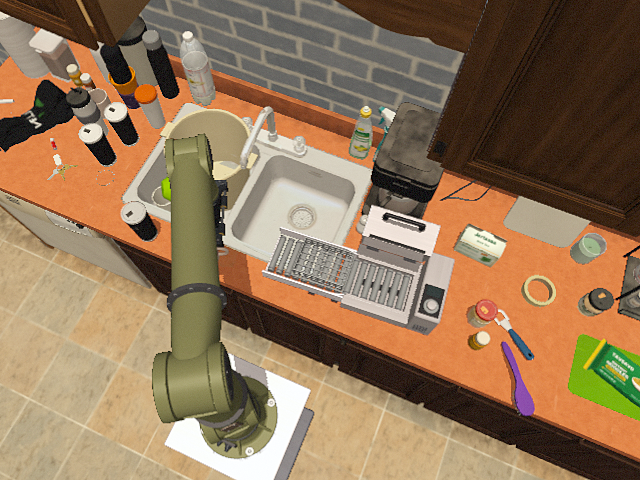

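```bash
python3 - <<'E'
from h import *
import pickle
C=pickle.load(open('C1.pkl','rb'))
crop(C['wrist']['frame'],270,95,110,140,5,'pics/w1c.png')
E
```

```text
(no output)
```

View pics/w1c.png

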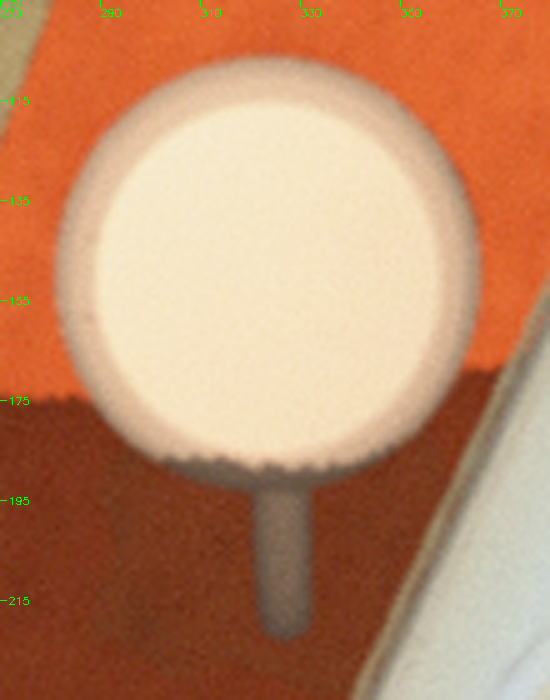

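```bash
python3 - <<'E'
from h import *
import pickle
c=pickle.load(open('C1.pkl','rb'))['wrist']
m=lambda u,v:(270+(u+.5)/5-.5,95+(v+.5)/5-.5)
for z in (.088,.08,.07):
    p=atz(c,[m(55,268),m(482,268),m(268,268),m(268,55),m(268,485)],z)
    print(z,np.linalg.norm(p[0]-p[1]).round(4),p.round(4)[:,:2].tolist(), (p[0]+p[1]).round(4)[:2]/2,np.linalg.norm(p[3]-p[4]))
for z in (.071,.065):
    p=atz(c,[m(283,500),m(283.5,640),m(255,570),m(312,570)],z)
    print(z,p.round(4)[:,:2].tolist(),np.degrees(np.arctan2(*(p[1]-p[0])[[1,0]])),np.linalg.norm(p[3]-p[2]))
E
```

```text
0.088 0.0686 [[0.3671, 0.2995], [0.4301, 0.3266], [0.3986, 0.313], [0.3857, 0.3427], [0.4125, 0.2807]] [0.39865 0.31305] 0.067564109135582
0.08 0.0704 [[0.3666, 0.2988], [0.4313, 0.3265], [0.3988, 0.3126], [0.3856, 0.3431], [0.4132, 0.2795]] [0.3989  0.31265] 0.06938211706190603
0.07 0.0727 [[0.3658, 0.2978], [0.4327, 0.3265], [0.3992, 0.3121], [0.3855, 0.3436], [0.414, 0.2779]] [0.39925 0.31215] 0.071654626969811
0.071 [[0.4174, 0.2766], [0.4277, 0.2533], [0.4179, 0.2631], [0.4272, 0.2671]] -66.2328106667528 0.010147827846259647
0.065 [[0.418, 0.2756], [0.4284, 0.2519], [0.4184, 0.2619], [0.4279, 0.2659]] -66.2328106667527 0.010341543818671516
```

Request:
{"name": "servo_tool", "arguments": {
  "increments": [
    [[0.002,0.002,0.03,0,0,-0.5,0],[0.004,0.005,0.06,0,0,-1,0],[0.0056,0.0076,0.09,0,0,-1.6,0],[0.0056,0.0076,0.105,0,0,-1.6,0],[0.0056,0.0076,0.105,0,0,-1.6,0],[0.0056,0.0076,0.105,0,0,-1.6,0]]
  ]
}}

```text
time_s: 2.2
tool_pos: [0.4261, 0.2569, 0.1179]
tool_rot: [180.0, 0.0, 114.7]
force: [0.5, -0.0, 0.1]
grip_width: 0.0436
```

```bash
python3 - <<'E'
from h import *
import pickle
o=env.get_obs();print(o['time_s'],o['tool_pos'],o['tool_rot'],o['grip_width'],o['qpos'].round(1))
c=cam('wrist');pickle.dump(c,open('C2.pkl','wb'));cv2.imwrite('pics/w2.png',c['frame'])
# where TCP line projects: points below tcp
t=o['tool_pos']
print(proj(c,[t,[t[0],t[1],.071],[t[0],t[1],.045]]))
E
```

```text
2.2 [0.42612616 0.25694246 0.11788796] [1.79993832e+02 5.78019119e-03 1.14669580e+02] 0.04364589452373976 [-47.    4.4  13.4 112.3  -1.1  63.4  -8.4]
[[316.30140394 302.10859415]
 [316.79622423 266.99043917]
 [316.99537203 252.88420699]]
```

View pics/w2.png

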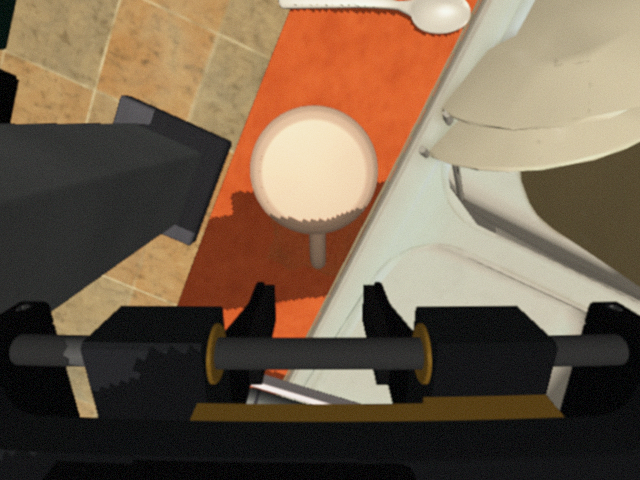

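Request:
{"name": "servo_tool", "arguments": {
  "increments": [
    [[0.006,0.0005,0.02,0,0,0,0],[0.006,0.0005,0.04,0,0,0,0],[0.006,0.0005,0.06,0,0,0,0],[0.006,0.0005,0.075,0,0,0,0],[0.006,0.0005,0.088,0,0,0,0],[0.006,0.0005,0.088,0,0,0,0],[0.006,0.0005,0.088,0,0,0,0]]
  ]
}}

```text
time_s: 2.95
tool_pos: [0.4247, 0.2624, 0.0303]
tool_rot: [179.9, -0.0, 114.6]
force: [0.5, 0.4, 0.3]
grip_width: 0.0438
```

Request:
{"name": "servo_tool", "arguments": {
  "increments": [
    [[0,0,0,0,0,0,-1],[0,0,0,0,0,0,-1],[0,0,0,0,0,0,-1],[0,0,0,0,0,0,-1],[0,0,0,0,0,0,-1],[0,0,0,0,0,0,-1]]
  ],
  "squeeze": 25
}}

```text
time_s: 3.55
tool_pos: [0.4241, 0.2619, 0.0296]
tool_rot: [-180.0, 0.0, 114.6]
force: [-0.3, -0.8, 0.4]
grip_width: 0.0088
```

```bash
python3 - <<'E'
from h import *
o=env.get_obs();print(o['time_s'],o['tool_pos'],o['tool_rot'],o['grip_width'],o['force'])
c=cam('wrist');cv2.imwrite('pics/w3.png',c['frame'])
E
```

```text
3.55 [0.42412697 0.26192911 0.02961073] [-1.79999389e+02  5.51219865e-03  1.14613715e+02] 0.008847187883227388 [-0.26112133 -0.82982624  0.38739658]
```

View pics/w3.png

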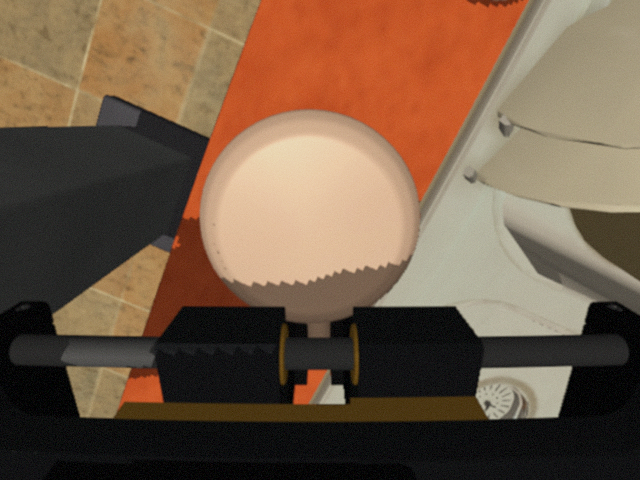

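Request:
{"name": "servo_tool", "arguments": {
  "increments": [
    [[0,0,0,0,0,0,-1],[0,0,-0.005,0,0,0,-1],[0,0,-0.012,0,0,0,-1],[0,0,-0.02,0,0,0,-1],[0,0,-0.03,0,0,0,-1],[0,0,-0.03,0,0,0,-1],[0,0,-0.03,0,0,0,-1]]
  ],
  "squeeze": 40
}}

```text
time_s: 4.3
tool_pos: [0.4243, 0.2622, 0.0601]
tool_rot: [179.9, -0.0, 114.6]
force: [0.0, -0.9, -3.8]
grip_width: 0.0085
```

```bash
python3 - <<'E'
from h import *
o=env.get_obs();print(o['time_s'],o['tool_pos'],o['tool_rot'],o['grip_width'],o['force'])
import pickle
c=cam('wrist');cv2.imwrite('pics/w4.png',c['frame']);c=cam('scene');crop(c['frame'],200,250,130,90,6,'pics/s4.png')
E
```

```text
4.3 [0.42434886 0.26223406 0.06005474] [ 1.79943016e+02 -1.78904352e-02  1.14611682e+02] 0.008547388144589418 [ 0.03241611 -0.87918834 -3.79563013]
```

View pics/w4.png

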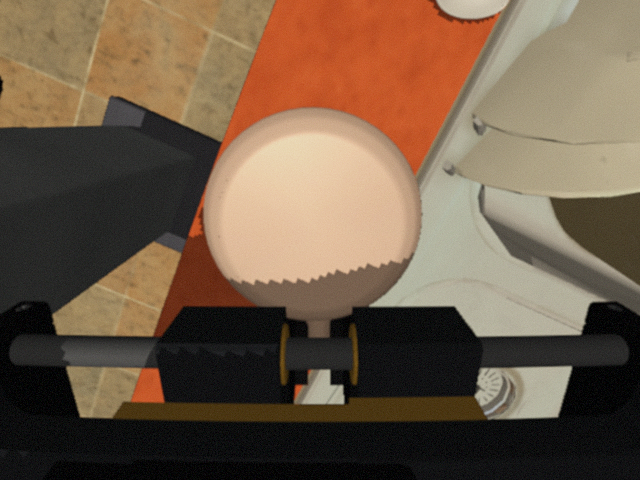

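View pics/s4.png

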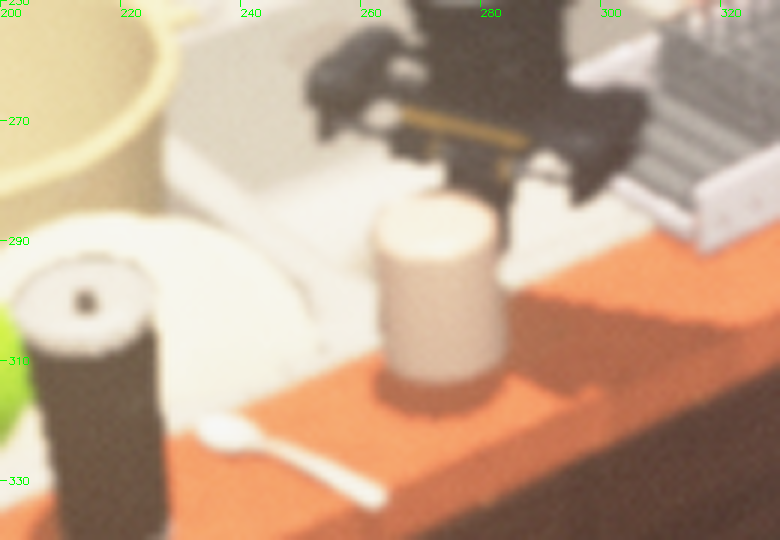

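```bash
python3 - <<'E'
from h import *
import pickle
C=pickle.load(open('C0.pkl','rb'))['top']
for z in (.1,.2): print(atz(C,[(245,167),(268,112)],z).round(3).tolist())
c=cam('wrist');o=env.get_obs()
T=R.from_euler('xyz',o['tool_rot'],degrees=True)
p=atz(c,[(205,213),(421,213),(313,107),(313,213),(319,330)],.03+.07)
print(T.inv().apply(p-o['tool_pos']).round(4))
q=np.load('washer.npy')
def Wp(x,y,z):
    a=q[2];return q[0]+x*np.cos(a)-y*np.sin(a),q[1]+x*np.sin(a)+y*np.cos(a),z
print('rack',Wp(0,.192,.036)); print('infeed',Wp(0,.355,.036))
E
```

```text
[[0.701, 0.312, 0.1], [0.934, 0.338, 0.1]]
[[0.65, 0.274, 0.2], [0.865, 0.298, 0.2]]
[[ 0.0557 -0.0384 -0.0408]
 [ 0.0558  0.037  -0.0408]
 [ 0.0906 -0.0006 -0.0408]
 [ 0.0557 -0.0007 -0.0408]
 [ 0.0092  0.0014 -0.0408]]
rack (np.float64(0.5033832976856276), np.float64(-0.04757502441359604), 0.036)
infeed (np.float64(0.4911883078744813), np.float64(0.11496814592433613), 0.036)
```

Request:
{"name": "servo_tool", "arguments": {
  "increments": [
    [[0,0,-0.02,0,0,0,-1],[0,0,-0.045,0,0,0,-1],[-0.01,-0.002,-0.075,0,0,0.5,-1],[-0.03,-0.006,-0.1,0,0,2,-1],[-0.06,-0.012,-0.12,0,0,4,-1],[-0.09,-0.018,-0.13,0,0,6,-1],[-0.12,-0.024,-0.13,0,0,8,-1],[-0.15,-0.03,-0.13,0,0,10,-1],[-0.18,-0.036,-0.13,0,0,12,-1],[-0.21,-0.042,-0.13,0,0,14,-1],[-0.24,-0.048,-0.13,0,0,16,-1],[-0.27,-0.054,-0.13,0,0,18,-1],[-0.3,-0.06,-0.13,0,0,19.5,-1],[-0.325,-0.066,-0.13,0,0,20.3,-1],[-0.343,-0.07,-0.13,0,0,20.3,-1],[-0.353,-0.071,-0.13,0,0,20.3,-1],[-0.353,-0.071,-0.13,0,0,20.3,-1],[-0.353,-0.071,-0.13,0,0,20.3,-1],[-0.353,-0.071,-0.13,0,0,20.3,-1]]
  ]
}}

```text
time_s: 6.35
tool_pos: [0.5064, -0.087, 0.1893]
tool_rot: [-180.0, -0.0, 94.4]
force: [-0.3, 0.7, -3.8]
grip_width: 0.0084
```

```bash
python3 - <<'E'
from h import *
import pickle
o=env.get_obs();print(o['time_s'],o['tool_pos'],o['tool_rot'],o['grip_width'],o['force'],o['qpos'].round(1))
C={}
for n in ['top','scene','wrist']:
    c=cam(n);C[n]=c; cv2.imwrite(f'pics/{n}5.png',c['frame'])
pickle.dump(C,open('C5.pkl','wb'))
crop(C['scene']['frame'],255,150,160,140,5,'pics/s5.png')
E
```

```text
6.35 [ 0.50638241 -0.08699923  0.18927936] [-1.79971347e+02 -4.46108674e-02  9.44220000e+01] 0.008414616732131945 [-0.32082762  0.71329865 -3.82395297] [-26.7   2.6  34.8 106.   -1.6  72.   12.9]
```

View pics/wrist5.png

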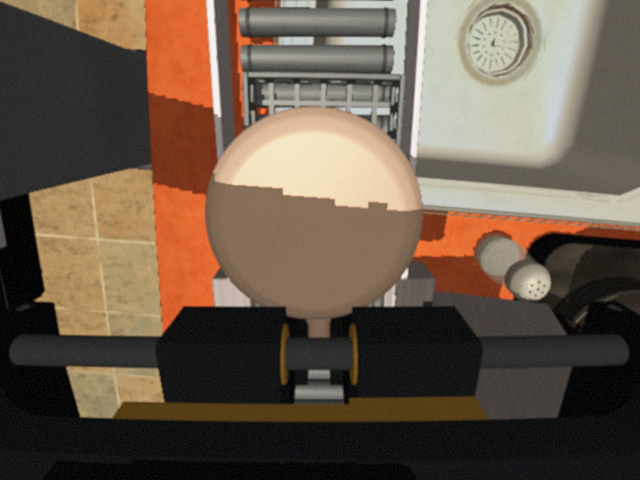

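View pics/s5.png

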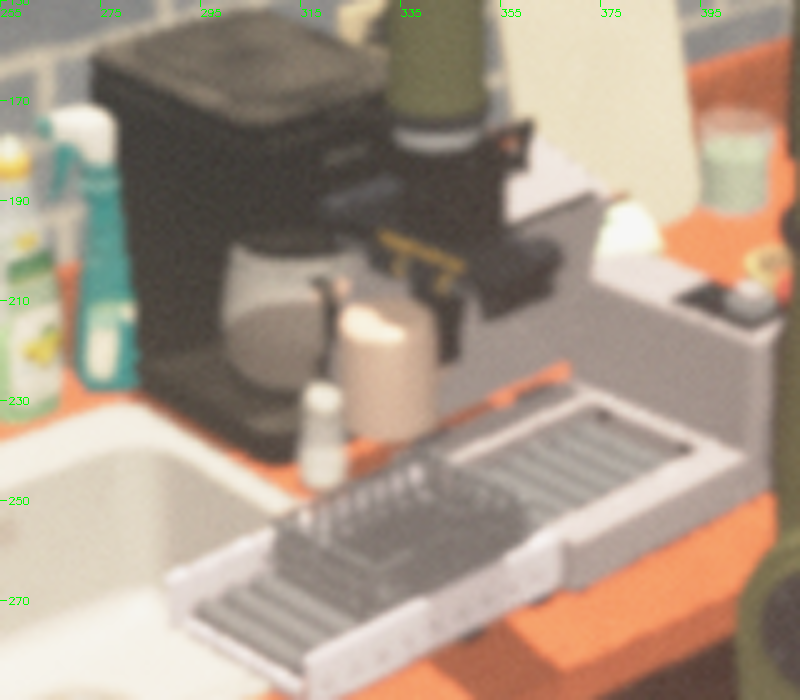

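View pics/top5.png

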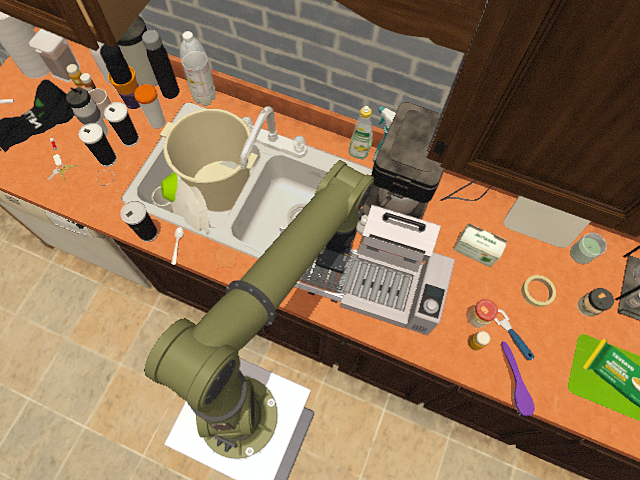

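```bash
python3 - <<'E'
from h import *
import pickle
C=pickle.load(open('C5.pkl','rb'))
crop(C['wrist']['frame'],200,0,240,130,3,'pics/w5c.png')
E
```

```text
(no output)
```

View pics/w5c.png

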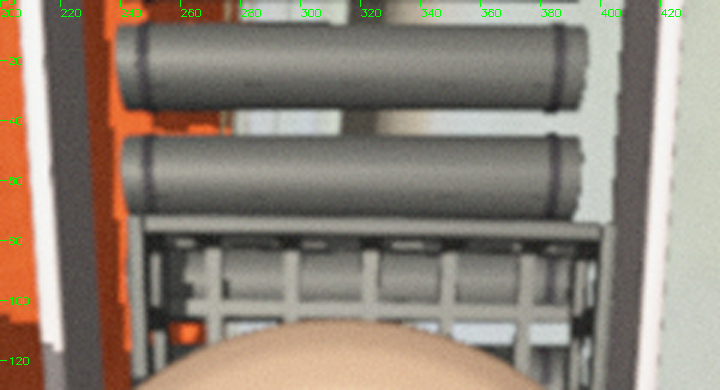

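```bash
python3 - <<'E'
from h import *
import pickle
C=pickle.load(open('C5.pkl','rb'));c=C['wrist']
m=lambda u,v:(200+(u+.5)/3-.5,(v+.5)/3-.5)
q=np.load('washer.npy');a=q[2]
def toW(p): 
    d=p[:,:2]-q[:2];return np.c_[d[:,0]*np.cos(a)+d[:,1]*np.sin(a),-d[:,0]*np.sin(a)+d[:,1]*np.cos(a)]
p=atz(c,[m(130,214),m(612,225)],.076);print(p.round(4),toW(p).round(4),np.linalg.norm(p[0]-p[1]),np.degrees(np.arctan2(-(p[1]-p[0])[1],(p[1]-p[0])[0])))
p=atz(c,[m(42,60),m(63,340),m(657,50),m(640,300)],.052);print(p.round(4),toW(p).round(4))
for i in(0,2): d=p[i]-p[i+1];print('yaw',np.degrees(np.arctan2(-d[0],d[1])))
o=env.get_obs();T=R.from_euler('xyz',o['tool_rot'],degrees=True)
zz=o['tool_pos'][2]+.041
p=atz(c,[(207,213),(422,213),(314,107)],zz);print(T.inv().apply(p-o['tool_pos']).round(4),toW(p).round(4))
E
```

```text
[[0.4445 0.0306 0.076 ]
 [0.5582 0.0371 0.076 ]] [[-0.0528  0.2744]
 [ 0.061   0.2723]] 0.11387901574033864 -3.269827410334898
[[0.4168 0.0679 0.052 ]
 [0.4226 0.0013 0.052 ]
 [0.5689 0.0819 0.052 ]
 [0.5731 0.023  0.052 ]] [[-0.0777  0.3136]
 [-0.0769  0.2467]
 [ 0.075   0.3162]
 [ 0.0748  0.2572]]
yaw 5.012761784584926
yaw 4.109107948928295
[[ 0.0563 -0.038  -0.041 ]
 [ 0.0564  0.0368 -0.041 ]
 [ 0.0911 -0.0006 -0.041 ]] [[-0.0379  0.2082]
 [ 0.0369  0.2084]
 [-0.0006  0.243 ]]
```

Request:
{"name": "servo_tool", "arguments": {
  "increments": [
    [[0.005,0.003,0.02,0,0,0,-1],[0.005,0.003,0.045,0,0,0,-1],[0.005,0.003,0.07,0,0,0,-1],[0.005,0.003,0.09,0,0,0,-1],[0.005,0.003,0.105,0,0,0,-1],[0.005,0.003,0.112,0,0,0,-1],[0.005,0.003,0.115,0,0,0,-1],[0.005,0.003,0.115,0,0,0,-1],[0.005,0.003,0.115,0,0,0,-1]]
  ]
}}

```text
time_s: 7.4
tool_pos: [0.5099, -0.0832, 0.0754]
tool_rot: [179.9, -0.0, 94.3]
force: [0.3, 0.5, -3.3]
grip_width: 0.0086
```

```bash
python3 - <<'E'
from h import *
c=cam('wrist');cv2.imwrite('pics/w6.png',c['frame']);c=cam('scene');crop(c['frame'],275,170,110,100,7,'pics/s6.png')
E
```

```text
(no output)
```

View pics/w6.png

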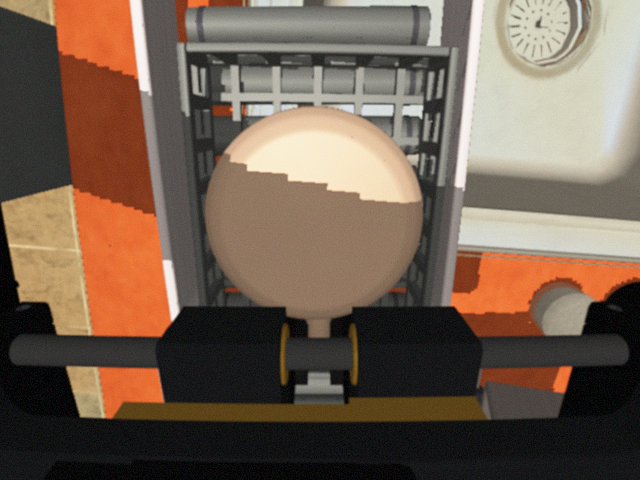

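View pics/s6.png

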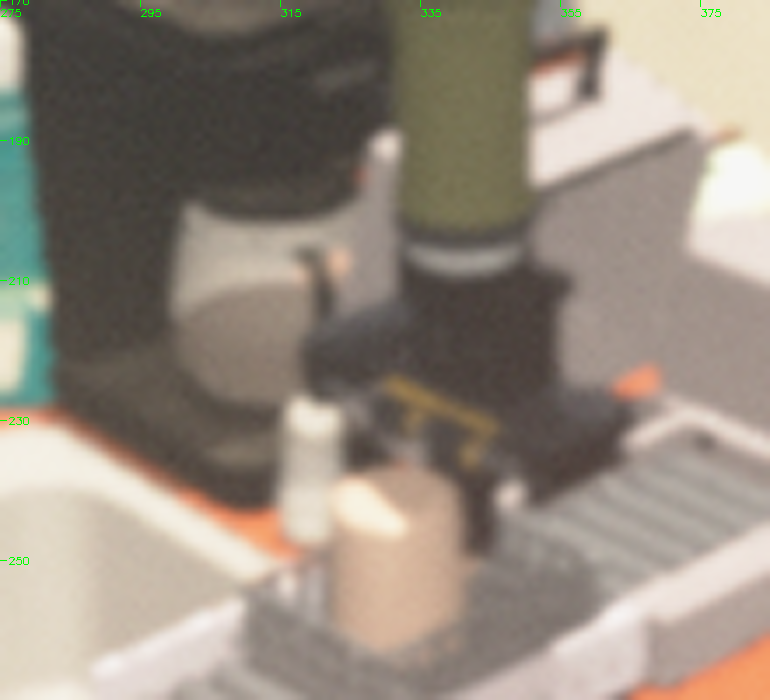

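Request:
{"name": "servo_tool", "arguments": {
  "increments": [
    [[0,0,0.001,0,0,0,-1],[0,0,0.002,0,0,0,-1],[0,0,0.003,0,0,0,-1],[0,0,0.0035,0,0,0,-1],[0,0,0.0035,0,0,0,-1],[0,0,0.0035,0,0,0,-1]]
  ]
}}

```text
time_s: 8.1
tool_pos: [0.5095, -0.0834, 0.0713]
tool_rot: [180.0, 0.0, 94.3]
force: [0.5, -0.5, -1.3]
grip_width: 0.0085
```

Request:
{"name": "servo_tool", "arguments": {
  "increments": [
    [[0,0,0.0005,0,0,0,-1],[0,0,0.001,0,0,0,-1],[0,0,0.001,0,0,0,-1]]
  ]
}}

```text
time_s: 8.4
tool_pos: [0.5096, -0.0833, 0.0705]
tool_rot: [180.0, -0.0, 94.3]
force: [0.0, -0.5, 2.9]
grip_width: 0.0085
```

Request:
{"name": "servo_tool", "arguments": {
  "increments": [
    [[0,0,0,0,0,0,-0.5],[0,0,0,0,0,0,-0.3],[0,0,0,0,0,0,-0.2],[0,0,0,0,0,0,-0.2],[0,0,0,0,0,0,-0.2],[0,0,0,0,0,0,-0.2]]
  ]
}}

```text
time_s: 9.0
tool_pos: [0.5092, -0.0832, 0.07]
tool_rot: [-180.0, -0.0, 94.3]
force: [-0.2, -0.2, 0.0]
grip_width: 0.0343
```

```bash
python3 - <<'E'
from h import *
c=cam('wrist');cv2.imwrite('pics/w7.png',c['frame'])
E
```

```text
(no output)
```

View pics/w7.png

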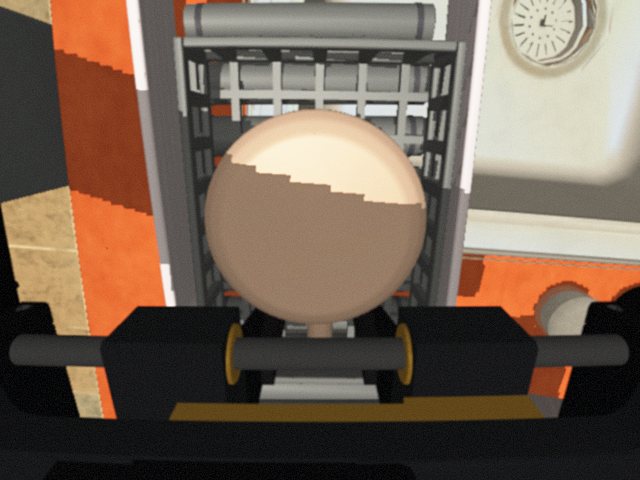

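Request:
{"name": "servo_tool", "arguments": {
  "increments": [
    [[0,0,-0.01,0,0,0,-0.2],[0,0,-0.035,0,0,0,-0.2],[0,0,-0.07,0,0,0,-0.2],[0,0,-0.11,0,0,0,-0.2],[0.01,0,-0.14,0,0,-5,-0.2],[0.025,0,-0.15,0,0,-12,-0.5],[0.04,0,-0.15,0,0,-20,-1],[0.055,0,-0.15,0,0,-28,-1],[0.07,0,-0.15,0,0,-36,-1],[0.085,0,-0.15,0,0,-44,-1],[0.1,0,-0.15,0,0,-52,-1],[0.115,0,-0.15,0,0,-60,-1],[0.13,0,-0.15,0,0,-68,-1],[0.15,0,-0.15,0,0,-76,-1],[0.165,0,-0.15,0,0,-84,-1],[0.174,0,-0.15,0,0,-90,-1],[0.174,0,-0.15,0,0,-90,-1],[0.174,0,-0.15,0,0,-90,-1],[0.174,0,-0.15,0,0,-90,-1]]
  ]
}}

```text
time_s: 10.95
tool_pos: [0.4963, 0.0893, 0.2204]
tool_rot: [-180.0, 0.0, -175.9]
force: [-0.7, -0.8, 0.4]
grip_width: 0.0003
```

```bash
python3 - <<'E'
from h import *
import pickle
o=env.get_obs();print(o['time_s'],o['tool_pos'],o['tool_rot'],o['grip_width'],o['force'],o['qpos'].round(1))
C={}
for n in ['top','scene','wrist']:
    c=cam(n);C[n]=c; cv2.imwrite(f'pics/{n}8.png',c['frame'])
pickle.dump(C,open('C8.pkl','wb'))
crop(C['scene']['frame'],255,150,160,140,5,'pics/s8.png')
crop(C['top']['frame'],255,195,200,145,4,'pics/t8.png')
E
```

```text
10.95 [0.49628561 0.08926772 0.22041147] [-1.79994898e+02  2.68439733e-02 -1.75869656e+02] 0.000255275492478086 [-0.70118534 -0.77479965  0.40090584] [-37.6   0.   24.5 104.4   0.   75.5  81.1]
```

View pics/s8.png

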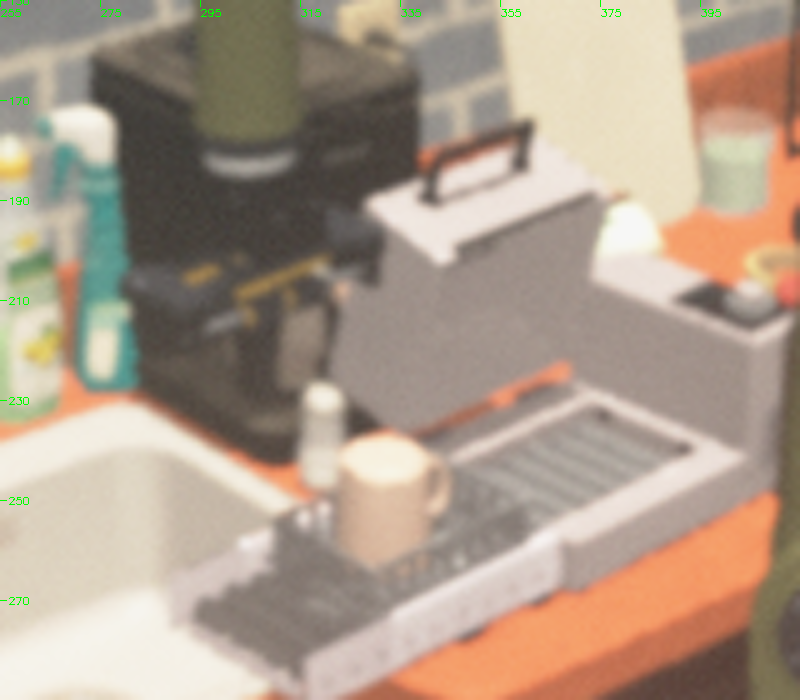

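View pics/t8.png

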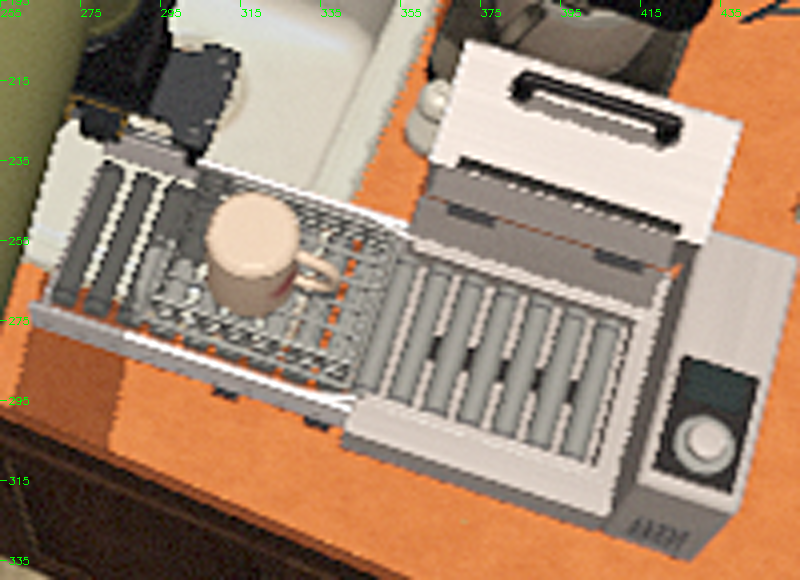

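View pics/wrist8.png

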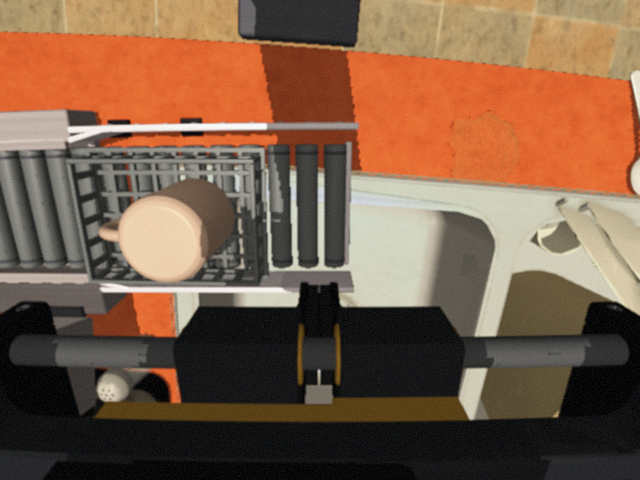

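```bash
python3 - <<'E'
from h import *
import pickle
C=pickle.load(open('C8.pkl','rb'));c=C['wrist']
crop(c['frame'],60,110,160*2,190,2,'pics/w8c.png')
q=np.load('washer.npy');a=q[2]
def toW(p): 
    d=p[:,:2]-q[:2];return np.c_[d[:,0]*np.cos(a)+d[:,1]*np.sin(a),-d[:,0]*np.sin(a)+d[:,1]*np.cos(a)]
print(toW(atz(c,[(267,149),(262,284)],.076)).round(4))
print('rail',toW(atz(c,[(357,129),(354,285),(110,130),(110,285)],.052)).round(4))
o=env.get_obs();print('tcp',toW(o['tool_pos'][None]))
# handle ends in top
t=C['top'];s=lambda u,v:(255+(u+.5)/4-.5,195+(v+.5)/4-.5)
for h in (.28,.295): print(toW(atz(t,[s(525,85),s(668,130)],h)).round(4))
for th in (1.27,1.32,1.38):
    al=np.radians(180)-np.arctan2(70,235)-th
    print(th,.105+.245*np.cos(al),.05+.245*np.sin(al))
E
```

```text
[[-0.0615  0.2871]
 [ 0.0609  0.277 ]]
rail [[-0.0771  0.3638]
 [ 0.0731  0.3653]
 [-0.0782  0.143 ]
 [ 0.0736  0.1163]]
tcp [[0.00309131 0.32926886]]
[[ 0.1069  0.0512]
 [ 0.1057 -0.0499]]
[[ 0.0989  0.0512]
 [ 0.0978 -0.0486]]
1.27 0.10223335836889107 0.29498437846949555
1.32 0.11448093167070925 0.2948164862395001
1.38 0.12914404847993094 0.29380743410117494
```

View pics/w8c.png

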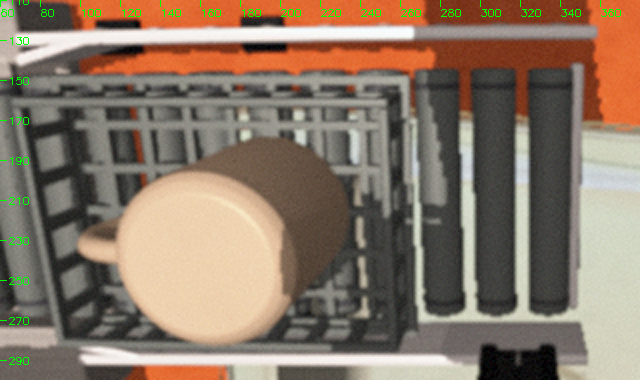

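Request:
{"name": "servo_tool", "arguments": {
  "increments": [
    [[0,0,0.03,0,0,0,-1],[0,0,0.06,0,0,0,-1],[0,0,0.09,0,0,0,-1],[0,0,0.12,0,0,0,-1],[0,0,0.14,0,0,0,-1],[0,0,0.152,0,0,0,-1],[0,0,0.152,0,0,0,-1],[0,0,0.152,0,0,0,-1]]
  ]
}}

```text
time_s: 11.9
tool_pos: [0.4968, 0.0902, 0.0688]
tool_rot: [180.0, 0.1, -175.7]
force: [0.7, 0.3, 0.1]
grip_width: 0.0005
```

```bash
python3 - <<'E'
from h import *
o=env.get_obs();print(o['tool_pos'],o['tool_rot'],o['force'])
c=cam('wrist');cv2.imwrite('pics/w9.png',c['frame'])
c=cam('scene');crop(c['frame'],275,170,110,100,7,'pics/s9.png')
E
```

```text
[0.49677741 0.09021186 0.06880656] [ 1.79991671e+02  6.17640209e-02 -1.75713689e+02] [0.74957959 0.282249   0.0983747 ]
```

View pics/w9.png

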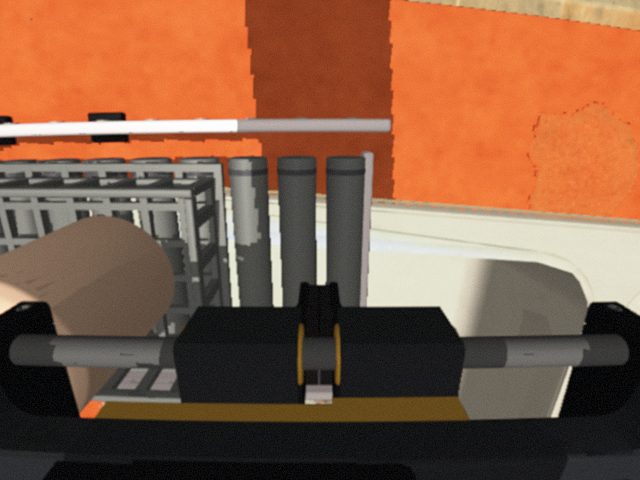

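View pics/s9.png

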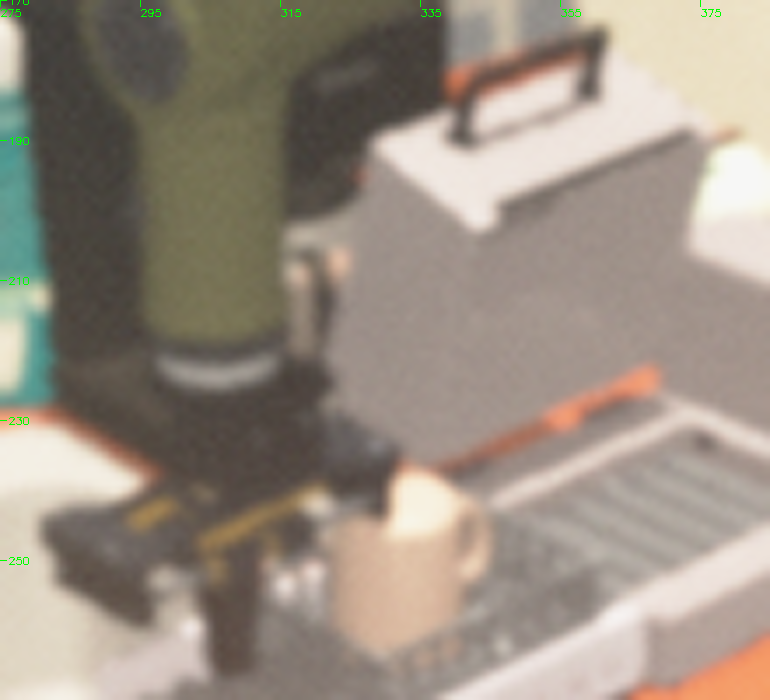

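Request:
{"name": "servo_tool", "arguments": {
  "increments": [
    [[0,-0.008,0,0,0,0,-1],[0,-0.016,0,0,0,0,-1],[0,-0.024,0,0,0,0,-1],[0,-0.03,0,0,0,0,-1],[0,-0.035,0,0,0,0,-1],[0,-0.04,0,0,0,0,-1],[0,-0.045,0,0,0,0,-1],[0,-0.05,0,0,0,0,-1],[0,-0.056,0,0,0,0,-1],[0,-0.062,0,0,0,0,-1],[0,-0.068,0,0,0,0,-1],[0,-0.074,0,0,0,0,-1],[0,-0.08,0,0,0,0,-1],[0,-0.086,0,0,0,0,-1],[0,-0.092,0,0,0,0,-1],[0,-0.098,0,0,0,0,-1],[0,-0.104,0,0,0,0,-1],[0,-0.108,0,0,0,0,-1],[0,-0.11,0,0,0,0,-1],[0,-0.11,0,0,0,0,-1]]
  ]
}}

```text
time_s: 14.0
tool_pos: [0.5042, -0.0201, 0.068]
tool_rot: [-180.0, -0.0, -175.7]
force: [-1.3, 0.8, -0.4]
grip_width: 0.0002
```

```bash
python3 - <<'E'
from h import *
o=env.get_obs();print(o['tool_pos'],o['tool_rot'],o['force'])
c=cam('wrist');cv2.imwrite('pics/w10.png',c['frame'])
c=cam('scene');crop(c['frame'],275,170,110,100,7,'pics/s10.png')
E
```

```text
[ 0.5041993  -0.02014452  0.0679928 ] [-1.79966359e+02 -2.14300038e-02 -1.75716871e+02] [-1.2629417   0.75486637 -0.43427064]
```

View pics/w10.png

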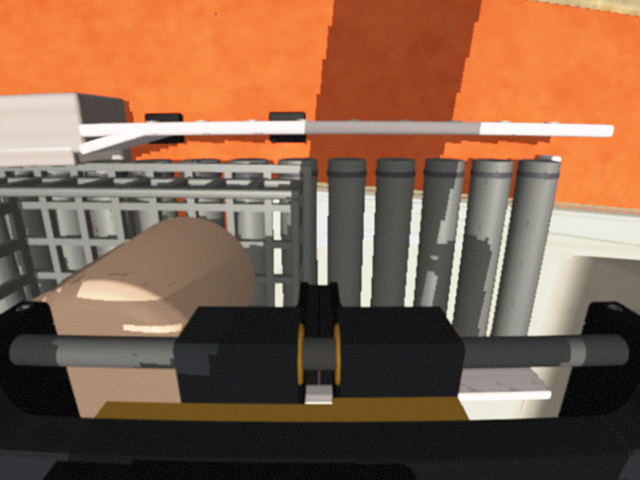

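View pics/s10.png

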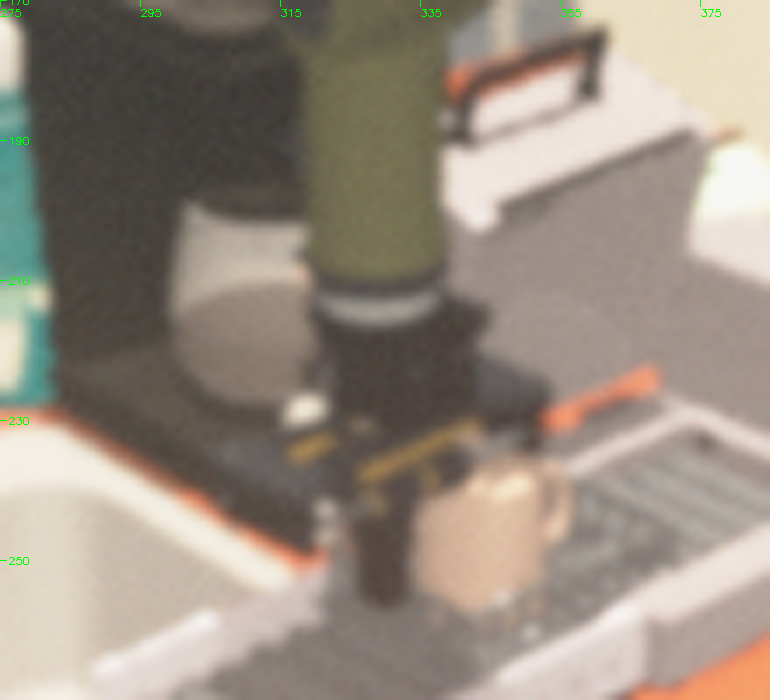

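Request:
{"name": "servo_tool", "arguments": {
  "increments": [
    [[0,-0.005,0,0,0,0,-1],[0,-0.01,0,0,0,0,-1],[0,-0.016,0,0,0,0,-1],[0,-0.022,0,0,0,0,-1],[0,-0.028,0,0,0,0,-1],[0,-0.034,0,0,0,0,-1],[0,-0.04,0,0,0,0,-1],[0,-0.046,0,0,0,0,-1],[0,-0.052,0,0,0,0,-1],[0,-0.058,0,0,0,0,-1],[0,-0.064,0,0,0,0,-1],[0,-0.07,0,0,0,0,-1],[0,-0.076,0,0,0,0,-1],[0,-0.082,0,0,0,0,-1],[0,-0.088,0,0,0,0,-1],[0,-0.094,0,0,0,0,-1],[0,-0.1,0,0,0,0,-1],[0,-0.104,0,0,0,0,-1],[0,-0.108,0,0,0,0,-1],[0,-0.11,0,0,0,0,-1]]
  ]
}}

```text
time_s: 16.1
tool_pos: [0.5128, -0.1297, 0.0682]
tool_rot: [-180.0, 0.0, -175.7]
force: [-1.8, 1.1, 0.5]
grip_width: 0.0004
```

```bash
python3 - <<'E'
from h import *
o=env.get_obs();print(o['tool_pos'],o['tool_rot'],o['force'])
c=cam('wrist');cv2.imwrite('pics/w11.png',c['frame'])
c=cam('scene');crop(c['frame'],275,170,110,100,7,'pics/s11.png')
E
```

```text
[ 0.51282257 -0.1297464   0.06818622] [-1.79980824e+02  2.51590196e-02 -1.75712269e+02] [-1.75989544  1.06575308  0.53075186]
```

View pics/w11.png

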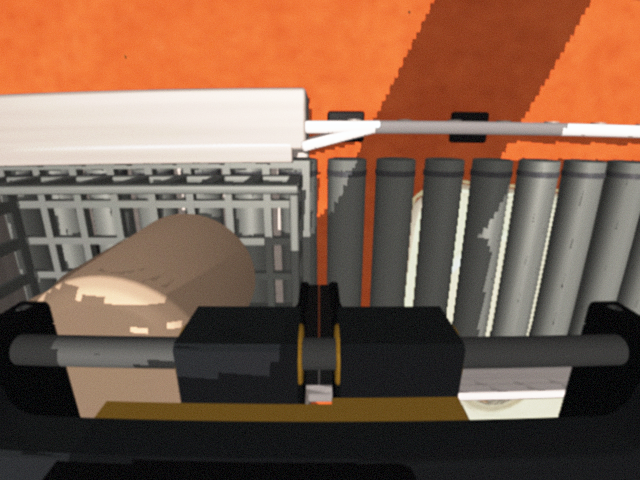

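View pics/s11.png

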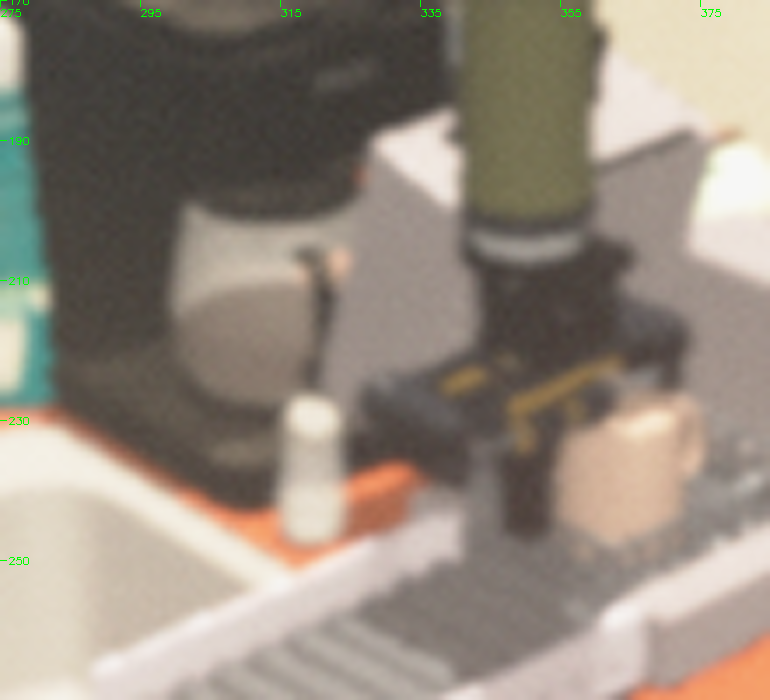

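Request:
{"name": "servo_tool", "arguments": {
  "increments": [
    [[0,-0.003,0,0,0,0,-1],[0,-0.006,0,0,0,0,-1],[0,-0.008,0,0,0,0,-1],[0,-0.01,0,0,0,0,-1],[0,-0.01,0,0,0,0,-1],[0,-0.01,0,0,0,0,-1]]
  ]
}}

```text
time_s: 16.8
tool_pos: [0.5133, -0.1394, 0.068]
tool_rot: [-180.0, -0.0, -175.7]
force: [0.1, 0.4, 0.4]
grip_width: 0.0006
```

Request:
{"name": "servo_tool", "arguments": {
  "increments": [
    [[0,-0.002,0,0,0,0,-1],[0,-0.003,0,0,0,0,-1],[0,-0.004,0,0,0,0,-1],[0,-0.004,0,0,0,0,-1],[0,-0.004,0,0,0,0,-1]]
  ]
}}

```text
time_s: 17.3
tool_pos: [0.5137, -0.1433, 0.0681]
tool_rot: [-180.0, 0.0, -175.7]
force: [-0.2, -1.2, 0.9]
grip_width: 0.0002
```

Request:
{"name": "servo_tool", "arguments": {
  "increments": [
    [[0,-0.001,0,0,0,0,-1],[0,-0.002,0,0,0,0,-1],[0,-0.003,0,0,0,0,-1],[0,-0.003,0,0,0,0,-1],[0,-0.003,0,0,0,0,-1]]
  ]
}}

```text
time_s: 17.8
tool_pos: [0.5139, -0.1463, 0.0681]
tool_rot: [-180.0, 0.0, -175.7]
force: [-0.6, -0.5, 0.1]
grip_width: 0.0006
```

Request:
{"name": "servo_tool", "arguments": {
  "increments": [
    [[0,-0.001,0,0,0,0,-1],[0,-0.002,0,0,0,0,-1],[0,-0.003,0,0,0,0,-1],[0,-0.003,0,0,0,0,-1],[0,-0.003,0,0,0,0,-1]]
  ]
}}

```text
time_s: 18.3
tool_pos: [0.5141, -0.1483, 0.0681]
tool_rot: [179.9, -0.0, -175.7]
force: [-0.8, 3.0, 2.0]
grip_width: 0.0004
```

```bash
python3 - <<'E'
from h import *
o=env.get_obs();print(o['tool_pos'],o['tool_rot'],o['force'])
c=cam('wrist');cv2.imwrite('pics/w12.png',c['frame'])
c=cam('scene');crop(c['frame'],275,170,110,100,7,'pics/s12.png')
c=cam('top');crop(c['frame'],280,195,180,145,4,'pics/t12.png')
E
```

```text
[ 0.51413126 -0.14829022  0.06805499] [ 1.79939390e+02 -1.15431305e-02 -1.75662164e+02] [-0.76274836  3.02331869  1.98898802]
```

View pics/w12.png

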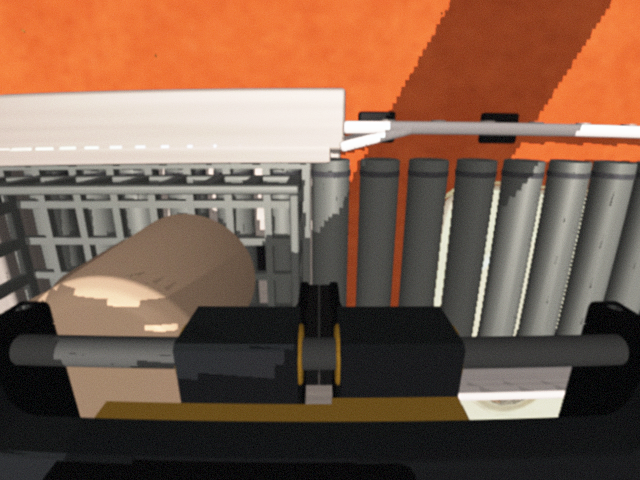

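View pics/t12.png

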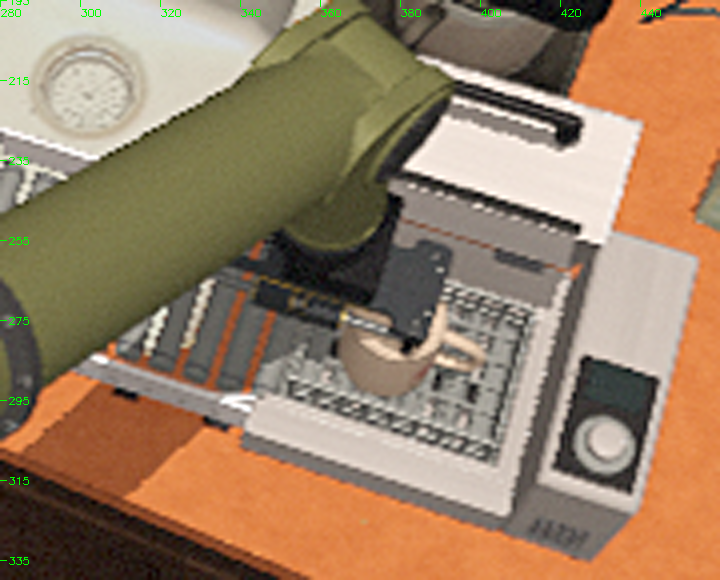

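Request:
{"name": "servo_tool", "arguments": {
  "increments": [
    [[0,-0.001,0,0,0,0,-1],[0,-0.002,0,0,0,0,-1],[0,-0.003,0,0,0,0,-1],[0,-0.003,0,0,0,0,-1]]
  ]
}}

```text
time_s: 18.85
tool_pos: [0.5141, -0.1484, 0.068]
tool_rot: [179.7, -0.1, -175.6]
force: [-2.4, 10.4, 5.0]
grip_width: 0.0004
```

Request:
{"name": "servo_tool", "arguments": {
  "increments": [
    [[0,0.003,0,0,0,0,-1],[0,0.008,0,0,0,0,-1],[0,0.015,0,0,0,0,-1],[0,0.022,0,0,0,0,-1],[0,0.025,-0.015,0,0,0,-1],[0,0.025,-0.045,0,0,0,-1],[0,0.025,-0.085,0,0,0,-1],[0,0.025,-0.125,0,0,0,-1],[0,0.025,-0.165,0,0,0,-1],[0,0.025,-0.205,0,0,0,-1],[0,0.025,-0.245,0,0,0,-1],[0,0.025,-0.28,0,0,0,-1],[0,0.025,-0.295,0,0,0,-1],[0,0.025,-0.295,0,0,0,-1],[0,0.025,-0.295,0,0,0,-1]]
  ]
}}

```text
time_s: 20.35
tool_pos: [0.512, -0.1272, 0.362]
tool_rot: [180.0, -0.1, -175.7]
force: [0.3, -0.1, -0.7]
grip_width: 0.0005
```

```bash
python3 - <<'E'
from h import *
import pickle
o=env.get_obs();print(o['tool_pos'],o['tool_rot'],o['force'],o['qpos'].round(1))
C={}
for n in ['top','scene','wrist']:
    c=cam(n);C[n]=c; cv2.imwrite(f'pics/{n}13.png',c['frame'])
pickle.dump(C,open('C13.pkl','wb'))
crop(C['scene']['frame'],255,150,160,140,5,'pics/s13.png')
crop(C['top']['frame'],280,195,180,145,4,'pics/t13.png')
E
```

```text
[ 0.51200769 -0.12716876  0.3620292 ] [ 1.79989854e+02 -7.13995982e-02 -1.75703787e+02] [ 0.2887605  -0.11478858 -0.70800029] [-22.6   0.9  34.4  87.8  -0.5  91.6 106.1]
```

View pics/wrist13.png

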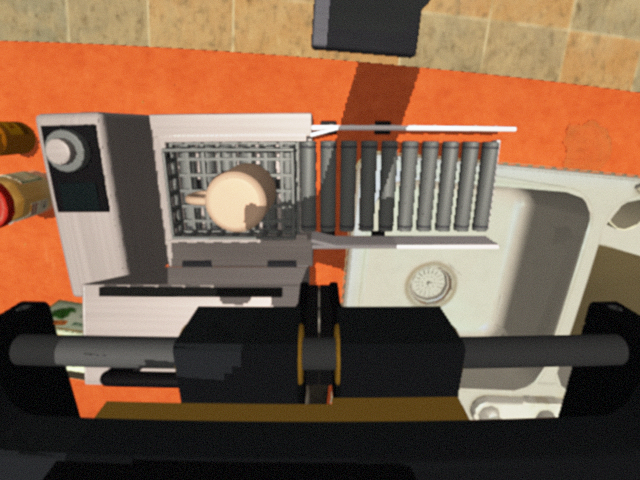

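View pics/s13.png

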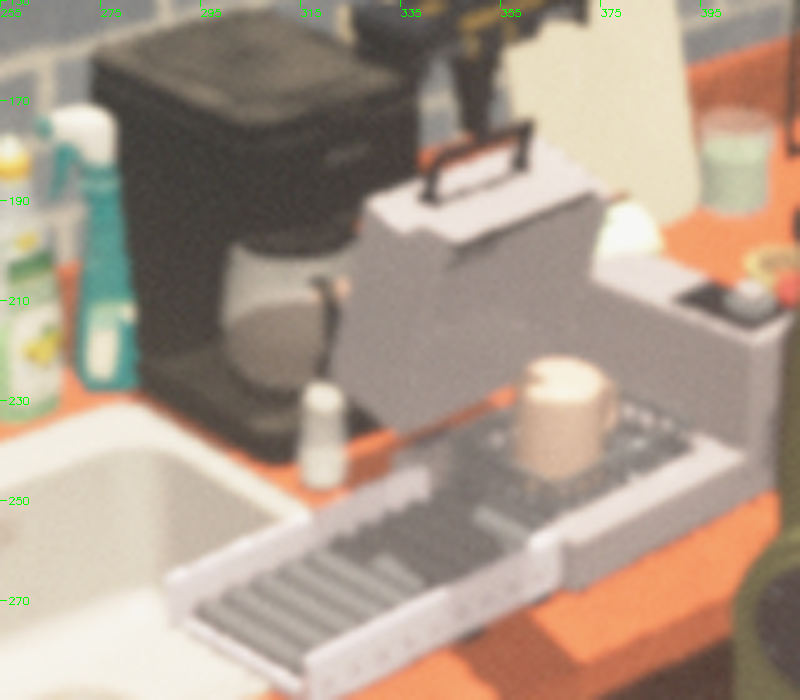

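View pics/t13.png

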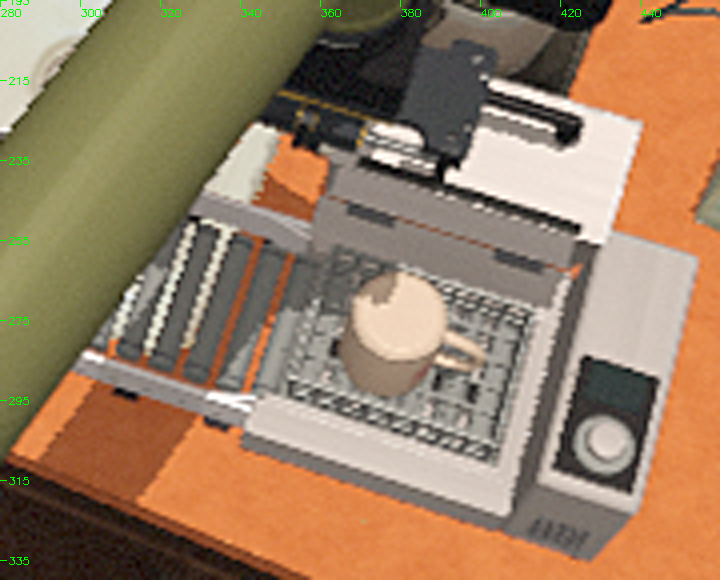

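```bash
python3 - <<'E'
from h import *
import pickle
C=pickle.load(open('C13.pkl','rb'));c=C['wrist']
crop(c['frame'],30,105,270,200,3,'pics/w13a.png')
E
```

```text
(no output)
```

View pics/w13a.png

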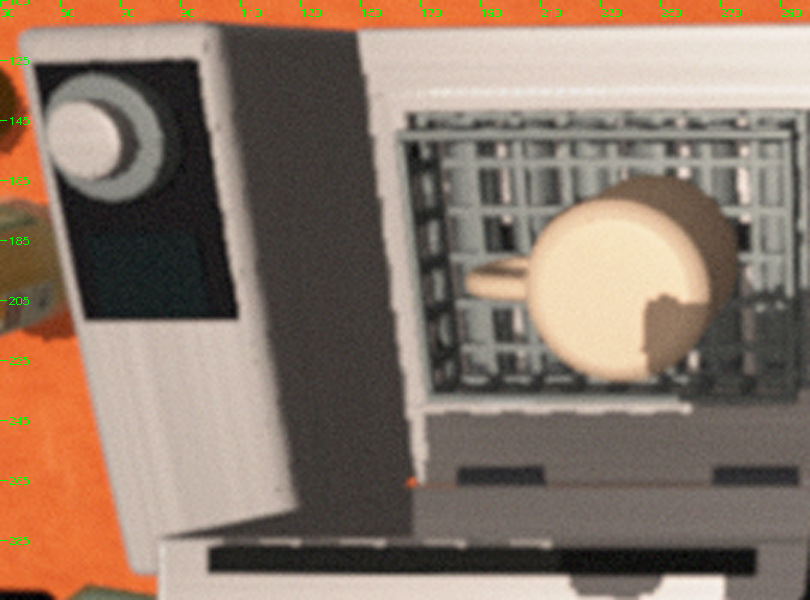

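```bash
cat > fit2.py <<'E'
from h import *
import pickle
from scipy.optimize import least_squares
C=pickle.load(open('C13.pkl','rb'));c=C['wrist']
m=lambda u,v:(30+(u+.5)/3-.5,105+(v+.5)/3-.5)
obs=[((-60,-141,176),m(86,140)),((-97,-178,155),m(22,34)),((-97,-104,155),m(222,28)),((76,355,52),(497,244)),((-76,355,52),(516,130))]
P=np.array([o[0] for o in obs])/1000.;uv=np.array([o[1] for o in obs])
def W(q,P):
    a=q[2];return np.c_[q[0]+P[:,0]*np.cos(a)-P[:,1]*np.sin(a),q[1]+P[:,0]*np.sin(a)+P[:,1]*np.cos(a),P[:,2]]
r=least_squares(lambda q:(proj(c,W(q,P))-uv).ravel(),[0.517,-.24,.07]);q=r.x
print(q[:2],np.degrees(q[2]));print((proj(c,W(q,P))-uv).round(1).tolist())
np.save('washer2.npy',q)
a=q[2]
def toW(p): 
    d=p[:,:2]-q[:2];return np.c_[d[:,0]*np.cos(a)+d[:,1]*np.sin(a),-d[:,0]*np.sin(a)+d[:,1]*np.cos(a)]
print('rim +y',toW(atz(c,[m(797,130),m(800,395)],.076)),'rim -y',toW(atz(c,[m(403,132),m(428,397)],.076)))
print('button',atz(c,[m(86,140)],.176))
t=C['top'];s=lambda u,v:(280+(u+.5)/4-.5,195+(v+.5)/4-.5)
print('button top cam',atz(t,[s(606,437)],.176),toW(atz(t,[s(606,437)],.176)))
t0=pickle.load(open('C8.pkl','rb'))['top'];s0=lambda u,v:(255+(u+.5)/4-.5,195+(v+.5)/4-.5)
print('handle',atz(t0,[s0(525,85),s0(668,130)],.295),toW(atz(t0,[s0(525,85),s0(668,130)],.295)))
print('handle scene')
E
python3 fit2.py
python3 - <<'E'
from h import *
import pickle
C=pickle.load(open('C8.pkl','rb'))
crop(C['top']['frame'],370,200,80,60,10,'pics/t8h.png')
crop(C['scene']['frame'],325,165,70,60,10,'pics/s8h.png')
E
```

```text
[ 0.51771362 -0.23270339] 4.746569849905212
[[3.8, 1.8], [-2.7, -0.9], [0.9, -1.5], [0.1, -0.4], [-3.0, 0.2]]
rim +y [[-0.05541562  0.07890043]
 [ 0.0562756   0.07733105]] rim -y [[-0.05675874 -0.08166522]
 [ 0.05602102 -0.08542475]]
button [[ 0.46806708 -0.38188812  0.176     ]]
button top cam [[ 0.4693008  -0.38229492  0.176     ]] [[-0.06062527 -0.14507241]]
handle [[ 0.61257306 -0.18053537  0.295     ]
 [ 0.61885791 -0.28014802  0.295     ]] [[ 0.09885094  0.04413963]
 [ 0.09687143 -0.05565146]]
handle scene
```

View pics/t8h.png

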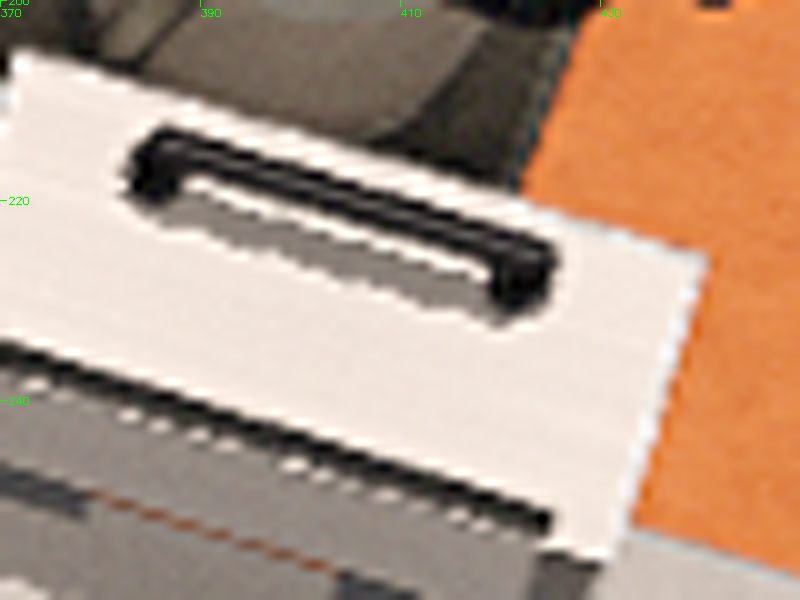

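View pics/s8h.png

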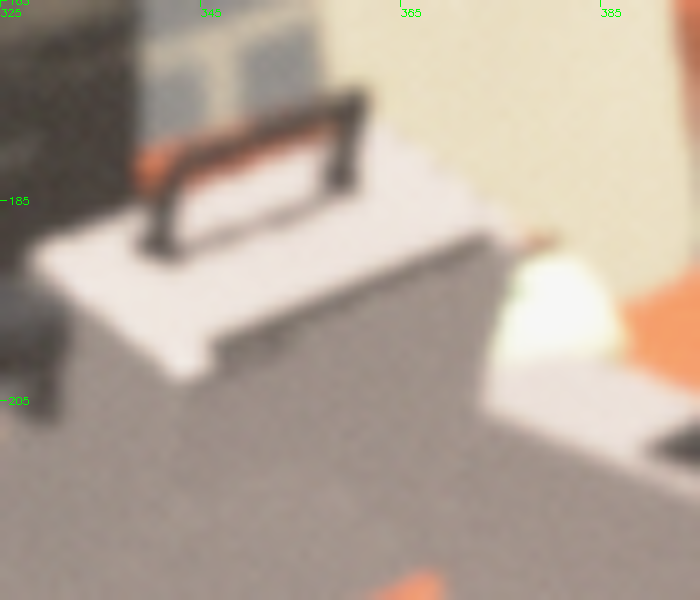

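```bash
python3 - <<'E'
from h import *
import pickle
C=pickle.load(open('C8.pkl','rb'));q1=np.load('washer.npy')
f=lambda x0,y0,u,v:(x0+(u+.5)/10-.5,y0+(v+.5)/10-.5)
def tri(a,b):
    o1,d1=ray(C['top'],[a]);o2,d2=ray(C['scene'],[b]);d1=d1[0]/np.linalg.norm(d1);d2=d2[0]/np.linalg.norm(d2)
    s=np.linalg.lstsq(np.c_[d1,-d2],o2-o1,rcond=None)[0]
    p,r=o1+s[0]*d1,o2+s[1]*d2;return (p+r)/2,np.linalg.norm(p-r)
for a,b in (((160,140),(165,165)),((545,250),(355,98)),((352,195),(260,131))):
    p,e=tri(f(370,200,*a),f(325,165,*b))
    for q in(q1,):
        d=p[:2]-q[:2];w=(d[0]*np.cos(q[2])+d[1]*np.sin(q[2]),-d[0]*np.sin(q[2])+d[1]*np.cos(q[2]))
    print(p.round(4),e.round(4),np.round(w,4))
E
```

```text
[ 0.6195 -0.177   0.2948] 0.0011 [0.1061 0.0542]
[ 0.6292 -0.2841  0.2934] 0.001 [ 0.1078 -0.0533]
[ 0.6247 -0.2305  0.2939] 0.0007 [0.1073 0.0005]
```

```bash
python3 - <<'E'
from h import *
import pickle
C=pickle.load(open('C0.pkl','rb'))
crop(C['top']['frame'],350,90,110,140,5,'pics/tcm.png')
C=pickle.load(open('C13.pkl','rb'))
crop(C['scene']['frame'],265,140,100,120,6,'pics/scm.png')
E
```

```text
(no output)
```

View pics/tcm.png

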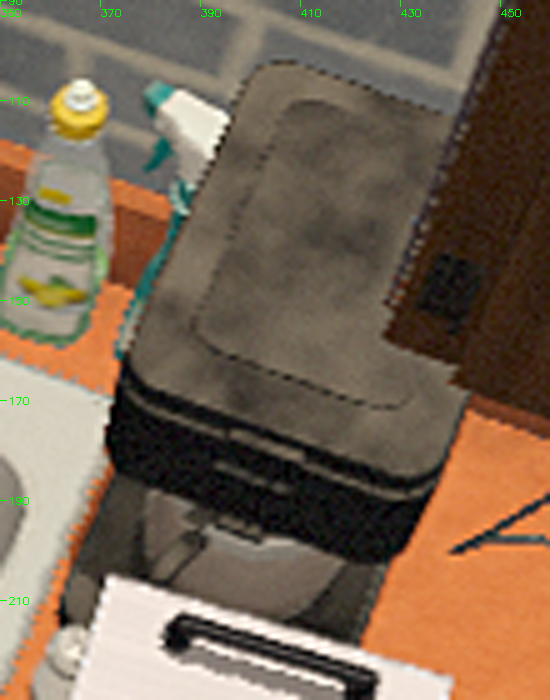

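View pics/scm.png

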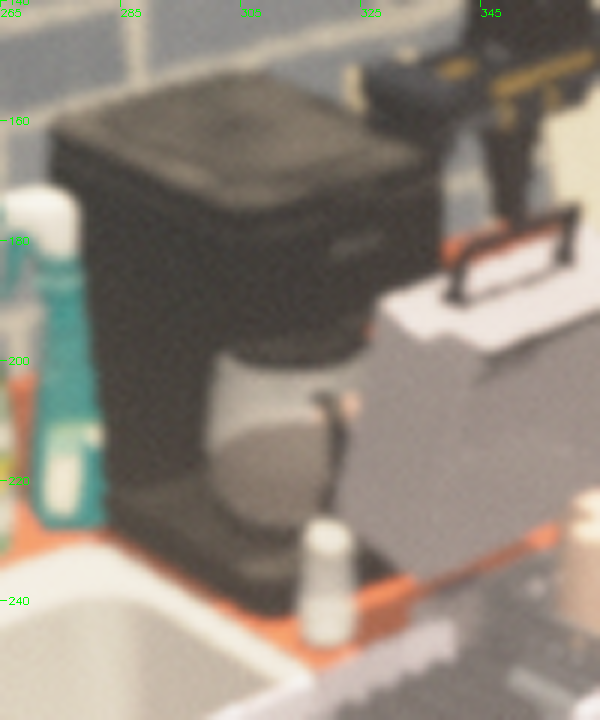

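```bash
python3 - <<'E'
from h import *
import pickle
C=pickle.load(open('C0.pkl','rb'))
def tri(a,b):
    o1,d1=ray(C['top'],[a]);o2,d2=ray(C['scene'],[b]);d1=d1[0]/np.linalg.norm(d1);d2=d2[0]/np.linalg.norm(d2)
    s=np.linalg.lstsq(np.c_[d1,-d2],o2-o1,rcond=None)[0]
    p,r=o1+s[0]*d1,o2+s[1]*d2;return (p+r)/2,np.linalg.norm(p-r)
f5=lambda u,v:(350+u/5-.4,90+v/5-.4);f6=lambda u,v:(265+u/6-.4,140+v/6-.4)
print(tri(f5(130,370),f6(238,210)),tri(f5(430,475),f6(438,155)))
E
```

```text
(array([ 0.75403739, -0.09780228,  0.3027492 ]), np.float64(0.0023178848627290207)) (array([ 0.75896515, -0.27495075,  0.29751858]), np.float64(0.0013500255871639693))
```

Request:
{"name": "servo_tool", "arguments": {
  "increments": [
    [[-0.008,-0.008,0,0,0,8,-1],[-0.016,-0.017,0,0,0,16,-0.5],[-0.025,-0.027,0,0,0,24,0],[-0.034,-0.036,0,0,0,32,0],[-0.043,-0.046,0,0,0,40,0],[-0.052,-0.055,0,0,0,48,0],[-0.061,-0.065,0,0,0,56,0],[-0.07,-0.075,0,0,0,64,0],[-0.08,-0.085,0,0,0,72,0],[-0.09,-0.095,0,0,0,80,0],[-0.1,-0.105,0,0,0,86,0],[-0.105,-0.1115,0,0,0,90,0],[-0.105,-0.1115,0,0,0,90,0],[-0.105,-0.1115,0,0,0,90,0],[-0.105,-0.1115,0,0,0,90,0]]
  ]
}}

```text
time_s: 22.0
tool_pos: [0.6254, -0.2294, 0.3619]
tool_rot: [-179.9, -0.1, 94.4]
force: [0.6, 2.8, -1.8]
grip_width: 0.0437
```

```bash
python3 - <<'E'
from h import *
o=env.get_obs();print(o['time_s'],o['tool_pos'],o['tool_rot'],o['grip_width'],o['force'],o['qpos'].round(1))
c=cam('wrist');cv2.imwrite('pics/w14.png',c['frame']);print(proj(c,[[0.6195,-0.177,0.295],[0.6292,-0.2841,0.295],o['tool_pos'],[*o['tool_pos'][:2],.295]]).round(0).tolist())
c=cam('scene');crop(c['frame'],300,100,110,100,7,'pics/s14.png')
E
```

```text
22.0 [ 0.62540509 -0.22941367  0.36188457] [-1.79902943e+02 -9.57637218e-02  9.43928398e+01] 0.04372445514691897 [ 0.63242915  2.84700269 -1.81487357] [-13.6  23.6  47.1  67.6 -17.2  95.7  33.7]
[[314.0, 179.0], [317.0, 327.0], [317.0, 303.0], [317.0, 256.0]]
```

View pics/w14.png

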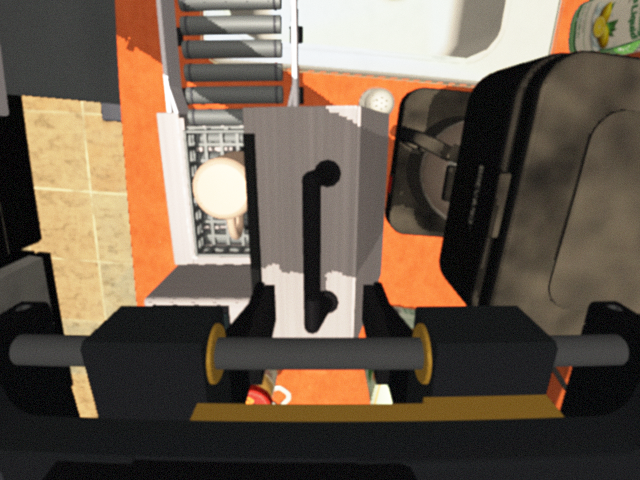

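View pics/s14.png

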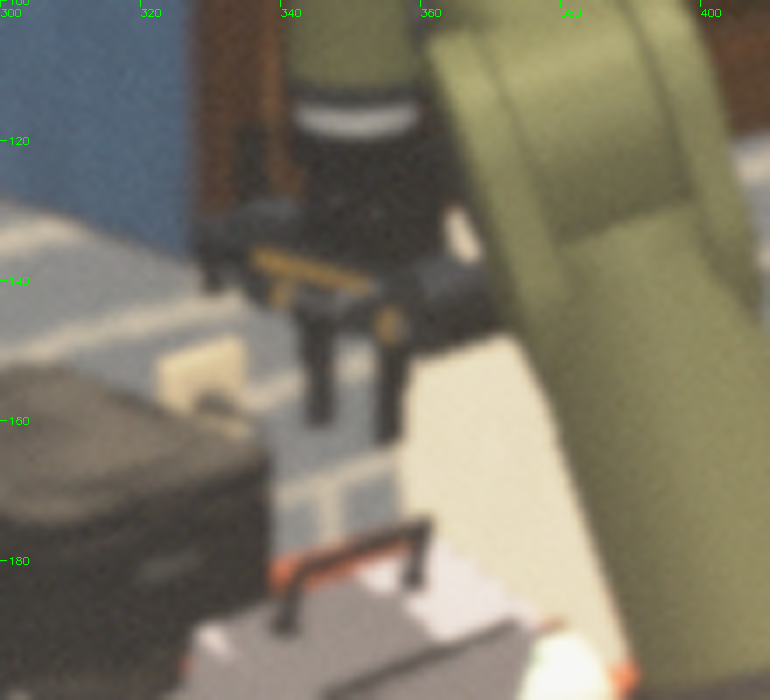

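Request:
{"name": "servo_tool", "arguments": {
  "increments": [
    [[0,-0.0035,0.01,0,0,0,0],[0,-0.0035,0.02,0,0,0,0],[0,-0.0035,0.02,0,0,0,0],[0,-0.0035,0.02,0,0,0,0]]
  ]
}}

```text
time_s: 22.5
tool_pos: [0.6218, -0.2299, 0.3426]
tool_rot: [-179.9, -0.1, 94.4]
force: [-1.2, 4.2, -1.6]
grip_width: 0.0437
```

```bash
python3 - <<'E'
from h import *
o=env.get_obs();print(o['time_s'],o['force'],o['wrist_torque'],o['effort'].round(1),o['joint_velocities'].round(1))
c=cam('top');cv2.imwrite('pics/t15.png',c['frame']);c=cam('scene');cv2.imwrite('pics/s15.png',c['frame'])
o=env.get_obs();print(o['time_s'],o['force'],o['wrist_torque'])
E
```

```text
22.5 [-1.21007796  4.24766236 -1.55157266] [0.57110504 0.29539764 0.45808504] [  3.1 -45.6  11.6 -31.3   0.9  -0.9  -0.4] [ 0.2  0.2  0.  -0.6 -0.2  0.2 -0. ]
22.6 [-1.2177237   4.52957784 -3.03419687] [0.63940001 0.35018367 0.43513914]
```

View pics/t15.png

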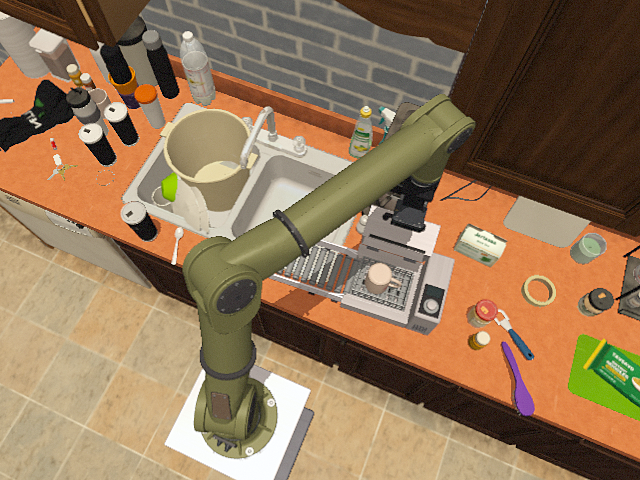

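View pics/s15.png

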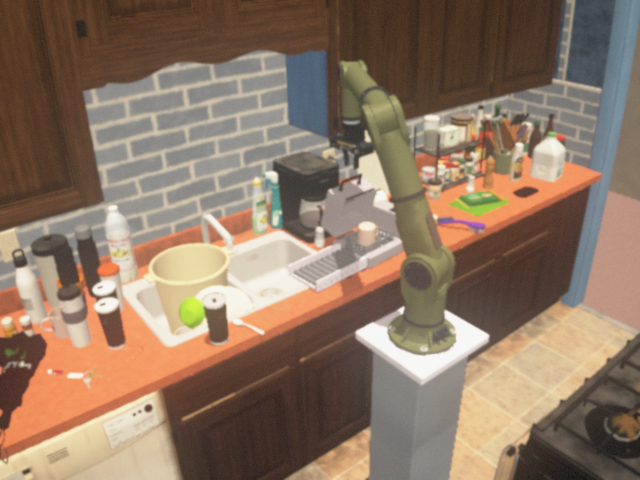

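Request:
{"name": "servo_tool", "arguments": {
  "increments": [
    [[0.006,0,0,0,0,0,0],[0.012,0,0,0,0,0,0],[0.012,-0.003,0.003,-4,0,0,0],[0.012,-0.006,0.006,-8,0,0,0],[0.012,-0.009,0.009,-12,0,0,0],[0.012,-0.012,0.011,-16,0,0,0],[0.012,-0.012,0.011,-16,0,0,0],[0.012,-0.012,0.011,-16,0,0,0]]
  ]
}}

```text
time_s: 23.4
tool_pos: [0.6092, -0.22, 0.3332]
tool_rot: [163.9, -0.0, 94.3]
force: [0.3, 0.0, -0.4]
grip_width: 0.0435
```

```bash
python3 - <<'E'
from h import *
o=env.get_obs();print(o['time_s'],o['tool_pos'],o['tool_rot'],o['force'],o['wrist_torque'],o['qpos'].round(1))
c=cam('wrist');cv2.imwrite('pics/w16.png',c['frame'])
print(proj(c,[o['tool_pos'],o['tool_pos']+R.from_euler('xyz',o['tool_rot'],degrees=True).apply([0,0,.02])]))
c=cam('scene');crop(c['frame'],300,70,110,110,7,'pics/s16.png')
c=cam('top');crop(c['frame'],350,80,130,140,5,'pics/t16.png')
E
```

```text
23.4 [ 0.60915072 -0.22000182  0.33315532] [ 1.63927642e+02 -2.04120903e-02  9.42691596e+01] [ 0.30908488  0.01539433 -0.35668653] [-0.07248555  0.41716275  0.00298718] [-22.3   5.9  47.9  89.2 -12.7  73.   31.4]
[[316.36734182 303.0177171 ]
 [316.59288615 286.04217256]]
```

View pics/w16.png

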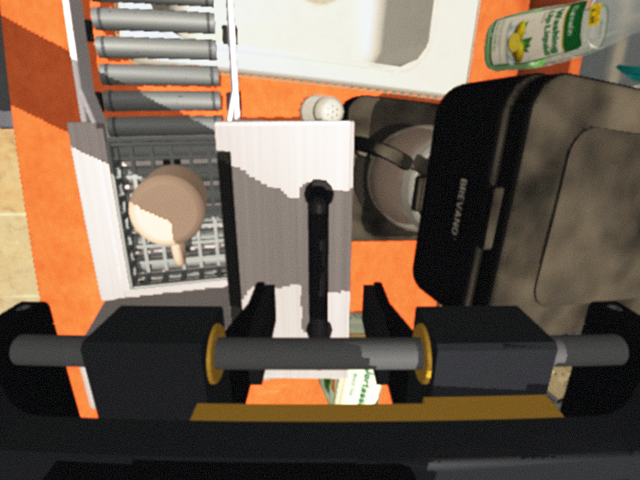

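View pics/t16.png

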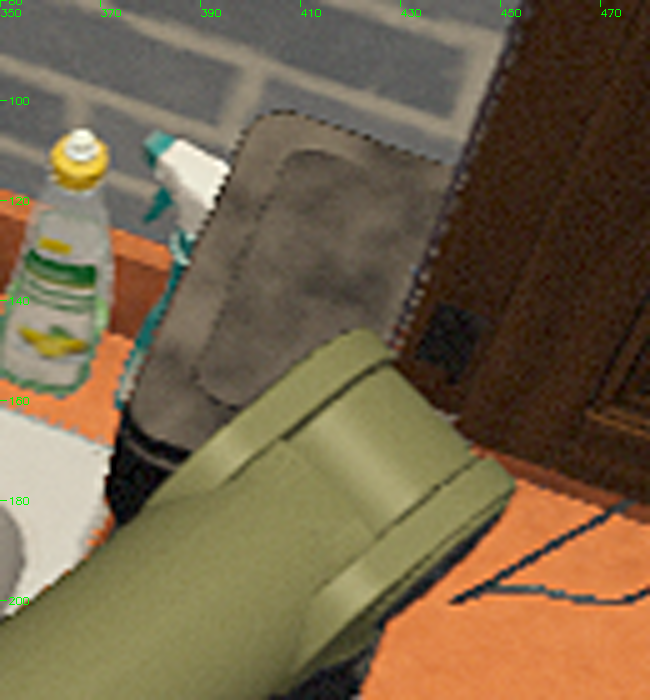

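Request:
{"name": "servo_tool", "arguments": {
  "increments": [
    [[0,0,0.015,0,0,0,0],[0,0,0.03,0,0,0,0],[0,0,0.045,0,0,0,0],[0,0,0.056,0,0,0,0],[0,0,0.056,0,0,0,0],[0,0,0.056,0,0,0,0]]
  ]
}}

```text
time_s: 24.15
tool_pos: [0.6246, -0.2186, 0.2778]
tool_rot: [164.0, 0.0, 94.3]
force: [-0.6, -0.2, 0.3]
grip_width: 0.0433
```

Request:
{"name": "servo_tool", "arguments": {
  "increments": [
    [[0,0,0,0,0,0,-1],[0,0,0,0,0,0,-1],[0,0,0,0,0,0,-1],[0,0,0,0,0,0,-1],[0,0,0,0,0,0,-1],[0,0,0,0,0,0,-1]]
  ],
  "squeeze": 15
}}

```text
time_s: 24.75
tool_pos: [0.6246, -0.2185, 0.2785]
tool_rot: [164.0, -0.0, 94.3]
force: [0.3, -0.3, 0.7]
grip_width: 0.0116
```

```bash
python3 - <<'E'
from h import *
o=env.get_obs();print(o['time_s'],o['tool_pos'],o['tool_rot'],o['force'],o['grip_width'],o['qpos'].round(1))
c=cam('wrist');cv2.imwrite('pics/w17.png',c['frame'])
c=cam('scene');crop(c['frame'],300,120,110,110,5,'pics/s17.png')
E
```

```text
24.75 [ 0.6246183  -0.21847173  0.27846163] [ 1.63980721e+02 -6.29118213e-03  9.43130128e+01] [ 0.3481262  -0.28988625  0.71138398] 0.011636593203866492 [-21.3   9.3  47.5  92.7 -15.8  67.5  33.6]
```

View pics/w17.png

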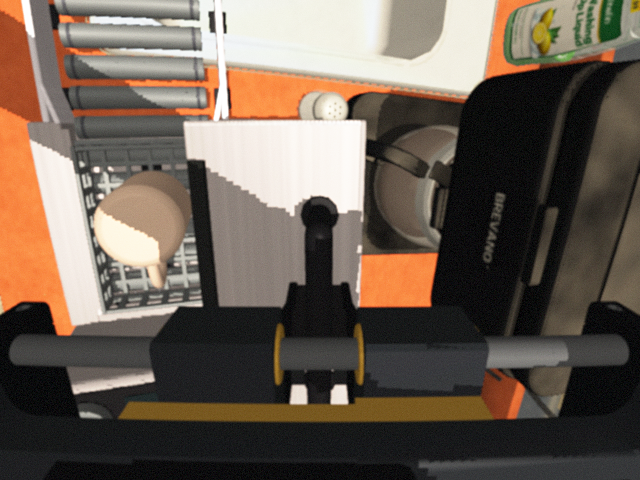

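View pics/s17.png

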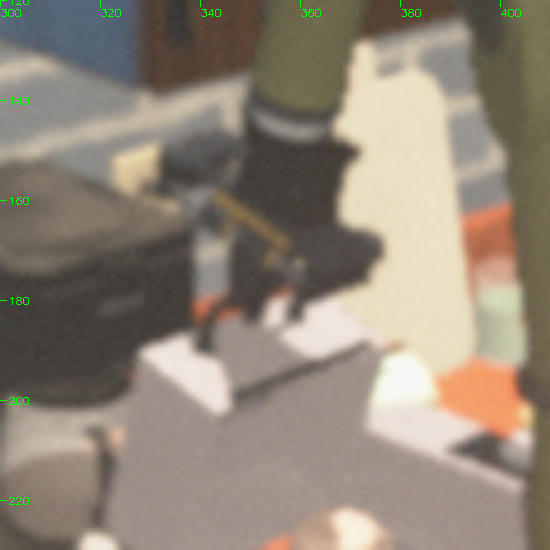

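```bash
python3 - <<'E'
import numpy as np
s,c=np.sin(np.radians(16)),np.cos(np.radians(16))
b0=np.radians(89.5);r=.2455
for b in list(np.arange(87.5,44,-3)):
    b=np.radians(b);dx=-r*(np.cos(b)-np.cos(b0));dz=r*(np.sin(b)-np.sin(b0))
    print([0,round(dx*c+dz*s,4),round(dx*s-dz*c,4),0,0,0,-1],end=', ')
E
```

```text
[0, np.float64(-0.0083), np.float64(-0.0021), 0, 0, 0, -1], [0, np.float64(-0.0209), np.float64(-0.0048), 0, 0, 0, -1], [0, np.float64(-0.0336), np.float64(-0.0068), 0, 0, 0, -1], [0, np.float64(-0.0463), np.float64(-0.0082), 0, 0, 0, -1], [0, np.float64(-0.0592), np.float64(-0.0088), 0, 0, 0, -1], [0, np.float64(-0.072), np.float64(-0.0088), 0, 0, 0, -1], [0, np.float64(-0.0849), np.float64(-0.0082), 0, 0, 0, -1], [0, np.float64(-0.0977), np.float64(-0.0068), 0, 0, 0, -1], [0, np.float64(-0.1103), np.float64(-0.0048), 0, 0, 0, -1], [0, np.float64(-0.1229), np.float64(-0.0021), 0, 0, 0, -1], [0, np.float64(-0.1353), np.float64(0.0012), 0, 0, 0, -1], [0, np.float64(-0.1476), np.float64(0.0052), 0, 0, 0, -1], [0, np.float64(-0.1596), np.float64(0.0098), 0, 0, 0, -1], [0, np.float64(-0.1713), np.float64(0.015), 0, 0, 0, -1], [0, np.float64(-0.1827), np.float64(0.0208), 0, 0, 0, -1],
```

Request:
{"name": "servo_tool", "arguments": {
  "increments": [
    [[0,-0.004,-0.001,0,0,0,-1],[0,-0.0083,-0.0021,0,0,0,-1],[0,-0.014,-0.0035,0,0,0,-1],[0,-0.0209,-0.0048,0,0,0,-1],[0,-0.0336,-0.0068,0,0,0,-1],[0,-0.0463,-0.0082,0,0,0,-1]]
  ],
  "squeeze": 10
}}

```text
time_s: 25.45
tool_pos: [0.5778, -0.222, 0.2742]
tool_rot: [163.9, -0.0, 94.3]
force: [1.6, 0.4, 3.9]
grip_width: 0.0118
```

```bash
python3 - <<'E'
from h import *
o=env.get_obs();print(o['time_s'],o['tool_pos'],o['tool_rot'],o['force'],o['grip_width'])
c=cam('scene');crop(c['frame'],300,120,110,110,5,'pics/s18.png')
E
```

```text
25.45 [ 0.57784137 -0.22199999  0.27423338] [ 1.63880603e+02 -8.36571032e-04  9.43222758e+01] [1.63285205 0.43093574 3.88837089] 0.011843559657830273
```

View pics/s18.png

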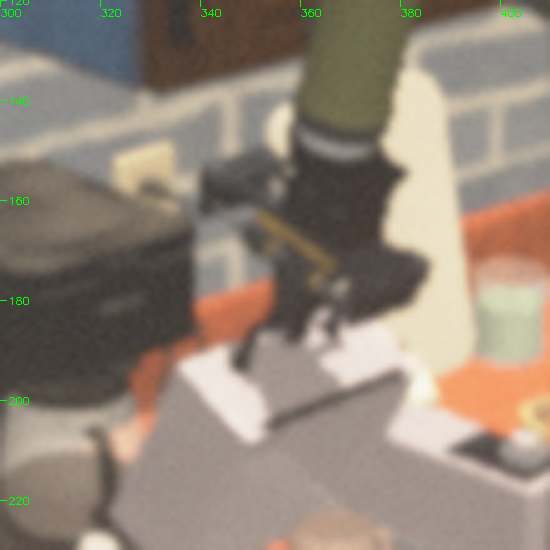

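Request:
{"name": "servo_tool", "arguments": {
  "increments": [
    [[0,-0.0129,-0.0006,0,0,0,-1],[0,-0.0257,-0.0006,0,0,0,-1],[0,-0.0386,0,0,0,0,-1],[0,-0.0514,0.0014,0,0,0,-1],[0,-0.064,0.0034,0,0,0,-1],[0,-0.0766,0.0061,0,0,0,-1],[0,-0.089,0.0094,0,0,0,-1],[0,-0.1013,0.0134,0,0,0,-1],[0,-0.1133,0.018,0,0,0,-1],[0,-0.125,0.0232,0,0,0,-1],[0,-0.1364,0.029,0,0,0,-1],[0,-0.1364,0.029,0,0,0,-1]]
  ]
}}

```text
time_s: 26.7
tool_pos: [0.4524, -0.2313, 0.2054]
tool_rot: [164.2, -0.1, 94.3]
force: [-0.7, -1.8, -3.3]
grip_width: 0.0117
```

```bash
python3 - <<'E'
from h import *
o=env.get_obs();print(o['time_s'],o['tool_pos'],o['tool_rot'],o['force'],o['grip_width'],o['qpos'].round(1))
c=cam('scene');crop(c['frame'],300,120,130,130,5,'pics/s19.png')
c=cam('top');crop(c['frame'],340,180,120,150,4,'pics/t19.png')
c=cam('wrist');cv2.imwrite('pics/w19.png',c['frame'])
E
```

```text
26.7 [ 0.45239914 -0.23134544  0.20542763] [ 1.64234436e+02 -8.34559491e-02  9.42548701e+01] [-0.710079   -1.79952888 -3.30451652] 0.011672342462148943 [-19.4 -14.3  44.1 116.6   2.6  60.   28.2]
```

View pics/s19.png

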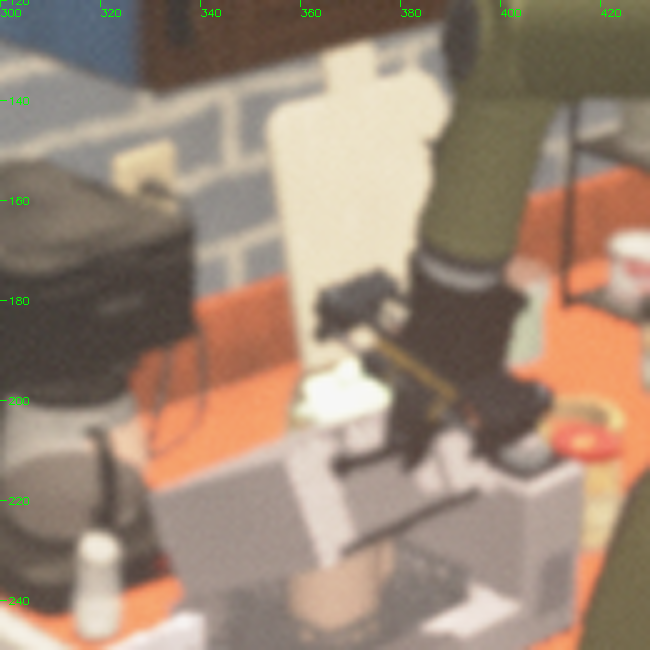

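View pics/t19.png

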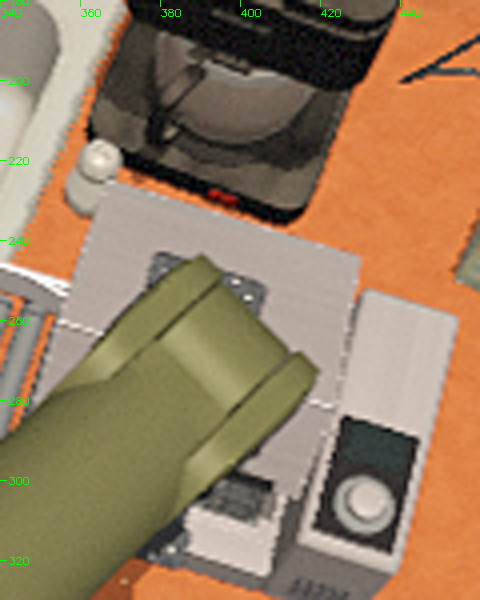

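View pics/w19.png

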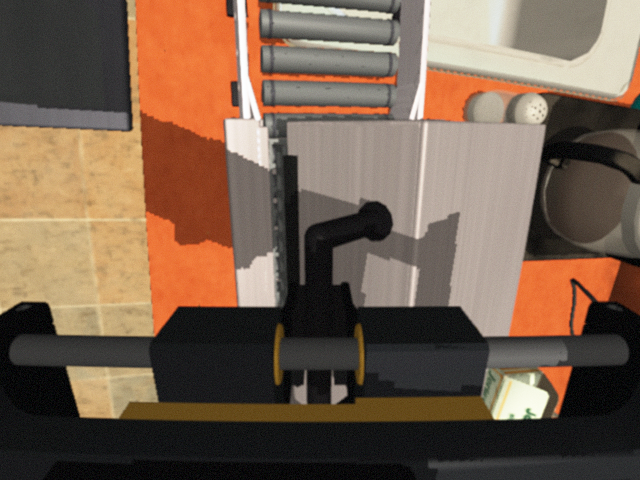

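```bash
python3 - <<'E'
import numpy as np
s,c=np.sin(np.radians(16)),np.cos(np.radians(16));r=.2455
def tcp(b,t):
    b,t=np.radians([b,t]);return np.array([-r*np.cos(b)+.019*np.sin(t),r*np.sin(b)-.019*np.cos(t)])
p0=tcp(45.5,16)
out=[]
for i in range(1,13):
    b=max(45.5-2.5*i,16.6);t=max(16-2.0*i,0);d=tcp(b,t)-p0
    out.append([0,float(round(d[0]*c+d[1]*s,4)),float(round(d[0]*s-d[1]*c,4)),16-t,0,0,-1])
print(out)
E
```

```text
[[0, -0.01, 0.0053, 2.0, 0, 0, -1], [0, -0.0197, 0.011, 4.0, 0, 0, -1], [0, -0.0291, 0.017, 6.0, 0, 0, -1], [0, -0.0383, 0.0234, 8.0, 0, 0, -1], [0, -0.0472, 0.0302, 10.0, 0, 0, -1], [0, -0.0558, 0.0373, 12.0, 0, 0, -1], [0, -0.0641, 0.0446, 14.0, 0, 0, -1], [0, -0.072, 0.0523, 16.0, 0, 0, -1], [0, -0.0789, 0.0605, 16, 0, 0, -1], [0, -0.0854, 0.069, 16, 0, 0, -1], [0, -0.0916, 0.0777, 16, 0, 0, -1], [0, -0.0949, 0.0827, 16, 0, 0, -1]]
```

Request:
{"name": "servo_tool", "arguments": {
  "increments": [
    [[0,-0.01,0.0053,2,0,0,-1],[0,-0.0197,0.011,4,0,0,-1],[0,-0.0291,0.017,6,0,0,-1],[0,-0.0383,0.0234,8,0,0,-1]]
  ],
  "squeeze": 20
}}

```text
time_s: 27.25
tool_pos: [0.425, -0.2334, 0.1744]
tool_rot: [172.1, 0.0, 94.3]
force: [0.8, 1.4, 0.4]
grip_width: 0.0112
```

```bash
python3 - <<'E'
from h import *
o=env.get_obs();print(o['time_s'],o['tool_pos'],o['tool_rot'],o['force'],o['grip_width'],o['qpos'].round(1))
E
```

```text
27.25 [ 0.42502644 -0.23336834  0.17438978] [1.72116174e+02 2.07031417e-02 9.43441816e+01] [0.80886582 1.37396349 0.36836941] 0.011188275198443723 [-19.6  -9.5  45.1 116.2   3.2  63.7  28.6]
```

```bash
python3 - <<'E'
import numpy as np
s,c=np.sin(np.radians(8)),np.cos(np.radians(8));r=.2455
def tcp(b,t):
    b,t=np.radians([b,t]);return np.array([-r*np.cos(b)+.019*np.sin(t),r*np.sin(b)-.019*np.cos(t)])
p0=tcp(35.5,8)
for b,t in ((33,6),(30.5,4),(28,2),(25.5,0),(23,0),(20.5,0),(18,0),(16.5,0),(15.5,0)):
    d=tcp(b,t)-p0
    print([0,float(round(d[0]*c+d[1]*s,4)),float(round(d[0]*s-d[1]*c,4)),8-t,0,0,-1],end=', ')
E
```

```text
[0, -0.0079, 0.0079, 2, 0, 0, -1], [0, -0.0154, 0.0161, 4, 0, 0, -1], [0, -0.0225, 0.0246, 6, 0, 0, -1], [0, -0.0293, 0.0333, 8, 0, 0, -1], [0, -0.035, 0.0424, 8, 0, 0, -1], [0, -0.0403, 0.0517, 8, 0, 0, -1], [0, -0.0452, 0.0612, 8, 0, 0, -1], [0, -0.048, 0.067, 8, 0, 0, -1], [0, -0.0497, 0.0709, 8, 0, 0, -1],
```

Request:
{"name": "servo_tool", "arguments": {
  "increments": [
    [[0,-0.0079,0.0079,2,0,0,-1],[0,-0.0154,0.0161,4,0,0,-1],[0,-0.0225,0.0246,6,0,0,-1],[0,-0.0293,0.0333,8,0,0,-1],[0,-0.035,0.0424,8,0,0,-1],[0,-0.0403,0.0517,8,0,0,-1],[0,-0.043,0.057,8,0,0,-1],[0,-0.0452,0.0612,8,0,0,-1],[0,-0.0452,0.0612,8,0,0,-1]]
  ]
}}

```text
time_s: 28.15
tool_pos: [0.3885, -0.2361, 0.1073]
tool_rot: [180.0, -0.0, 94.3]
force: [2.7, 1.1, -4.7]
grip_width: 0.0108
```

```bash
python3 - <<'E'
from h import *
o=env.get_obs();print(o['time_s'],o['tool_pos'],o['tool_rot'],o['force'],o['grip_width'],o['qpos'].round(1))
c=cam('scene');crop(c['frame'],300,120,130,130,5,'pics/s20.png')
c=cam('wrist');cv2.imwrite('pics/w20.png',c['frame'])
E
```

```text
28.15 [ 0.38849104 -0.23605358  0.10728467] [ 1.79981071e+02 -1.93969263e-02  9.42974559e+01] [ 2.7283372   1.07967772 -4.66483145] 0.010834507181748214 [-19.3  -1.9  47.2 119.3   1.6  62.   31.4]
```

View pics/s20.png

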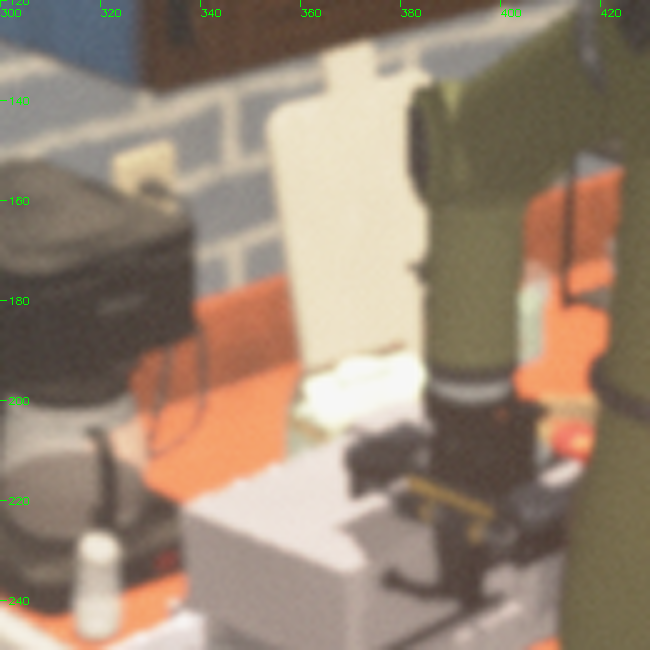

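View pics/w20.png

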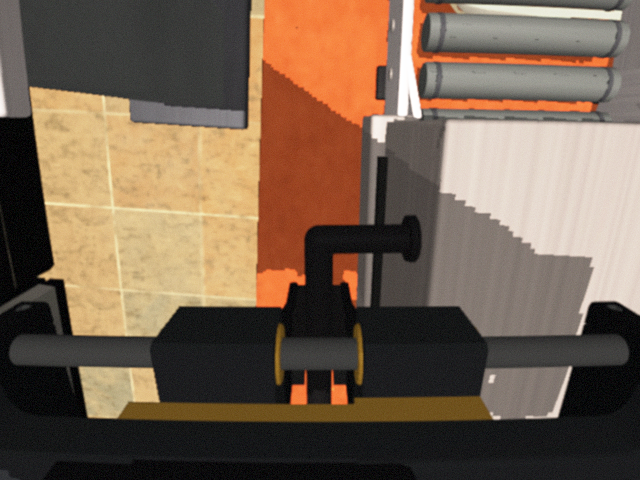

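Request:
{"name": "servo_tool", "arguments": {
  "increments": [
    [[0,-0.001,0.003,0,0,0,-1],[0,-0.002,0.006,0,0,0,-1],[0,-0.002,0.008,0,0,0,-1],[0,-0.0025,0.01,0,0,0,-1],[0,-0.0025,0.01,0,0,0,-1]]
  ]
}}

```text
time_s: 28.75
tool_pos: [0.3859, -0.2363, 0.0984]
tool_rot: [-179.9, -0.1, 94.3]
force: [-2.2, 4.1, 6.9]
grip_width: 0.0108
```

Request:
{"name": "servo_tool", "arguments": {
  "increments": [
    [[0,0,0.002,0,0,0,-1],[0,0,0.004,0,0,0,-1],[0,0,0.004,0,0,0,-1]]
  ]
}}

```text
time_s: 29.05
tool_pos: [0.3859, -0.2372, 0.0957]
tool_rot: [-179.9, -0.0, 94.3]
force: [-7.1, 4.4, 18.2]
grip_width: 0.0106
```

Request:
{"name": "servo_tool", "arguments": {
  "increments": [
    [[0,0,-0.004,0,0,0,-1],[0,0,-0.004,0,0,0,-0.5],[0,0,-0.004,0,0,0,0],[0,0,-0.004,0,0,0,0],[0,0,-0.004,0,0,0,0]]
  ]
}}

```text
time_s: 29.55
tool_pos: [0.386, -0.2366, 0.0977]
tool_rot: [-180.0, 0.0, 94.3]
force: [0.9, 0.5, 0.6]
grip_width: 0.0347
```

```bash
python3 - <<'E'
from h import *
o=env.get_obs();print(o['time_s'],o['tool_pos'],o['tool_rot'],o['force'],o['grip_width'],o['qpos'].round(1))
E
```

```text
29.55 [ 0.38602377 -0.23656758  0.09772241] [-1.79970614e+02  6.53248578e-03  9.43037853e+01] [0.91246    0.46615074 0.60145448] 0.03465949385738087 [-19.2  -1.3  47.5 120.1   1.1  60.8  32.1]
```

Request:
{"name": "servo_tool", "arguments": {
  "increments": [
    [[0,0,-0.01,0,0,0,0],[0,0,-0.03,0,0,0,0],[0,0,-0.06,0,0,0,0],[0,0,-0.1,0,0,0,0],[0,0,-0.14,0,0,0,-0.5],[0,0,-0.15,0,0,0,-1],[0,0,-0.15,0,0,0,-1],[0,0,-0.15,0,0,0,-1]]
  ]
}}

```text
time_s: 30.35
tool_pos: [0.3857, -0.2362, 0.2471]
tool_rot: [-179.9, -0.0, 94.3]
force: [-0.1, 0.3, -1.4]
grip_width: 0.02
```

```bash
python3 - <<'E'
from h import *
import pickle
o=env.get_obs();print(o['time_s'],o['tool_pos'],o['tool_rot'],o['force'],o['grip_width'],o['qpos'].round(1))
C={}
for n in ['top','scene','wrist']:
    c=cam(n);C[n]=c; cv2.imwrite(f'pics/{n}21.png',c['frame'])
pickle.dump(C,open('C21.pkl','wb'))
q=np.load('washer.npy');a=q[2]
def Wp(P):
    P=np.array(P)/1000;return np.c_[q[0]+P[:,0]*np.cos(a)-P[:,1]*np.sin(a),q[1]+P[:,0]*np.sin(a)+P[:,1]*np.cos(a),P[:,2]]
# predicted handle bar + hood top at shut
bar=Wp([(-130,52,120),(-130,-52,120),(-90,99,141),(-90,-99,141),(90,99,141),(90,-99,141),(-60,-141,176)])
for n in C:
    f=cv2.resize(C[n]['frame'],None,fx=1,fy=1).copy();p=proj(C[n],bar);print(n,p.round(1).tolist())
    k={'top':(330,180,130,150,5),'scene':(310,160,130,110,6),'wrist':(0,0,640,480,1)}[n]
    x0,y0,w,h,s=k;g=cv2.resize(C[n]['frame'][y0:y0+h,x0:x0+w],None,fx=s,fy=s,interpolation=cv2.INTER_CUBIC)
    for u,v in p: cv2.circle(g,(int((u-x0+.5)*s),int((v-y0+.5)*s)),3,(255,0,0),-1)
    cv2.imwrite(f'pics/{n}21o.png',g[:600])
E
```

```text
30.35 [ 0.38572591 -0.23623689  0.24708845] [-1.79941066e+02 -3.39262123e-02  9.43048003e+01] [-0.09303757  0.25128807 -1.42578919] 0.01996112026617752 [-20.  -11.4  42.9 108.7   7.8  79.9  25.2]
top [[355.5, 311.2], [390.7, 322.8], [344.4, 291.1], [411.8, 313.0], [362.2, 236.7], [426.7, 256.8], [431.7, 304.4]]
scene [[385.2, 240.1], [403.0, 231.4], [369.1, 235.8], [403.2, 219.8], [336.2, 221.1], [370.3, 206.6], [404.6, 206.5]]
wrist [[320.2, 184.9], [320.0, 301.5], [376.6, 124.0], [365.3, 360.5], [618.7, 128.5], [564.2, 358.1], [403.9, 428.5]]
```

View pics/top21o.png

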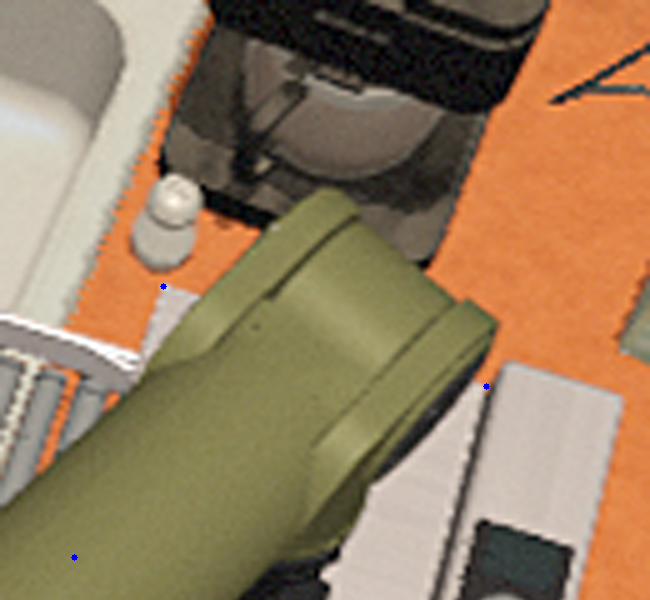

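View pics/scene21o.png

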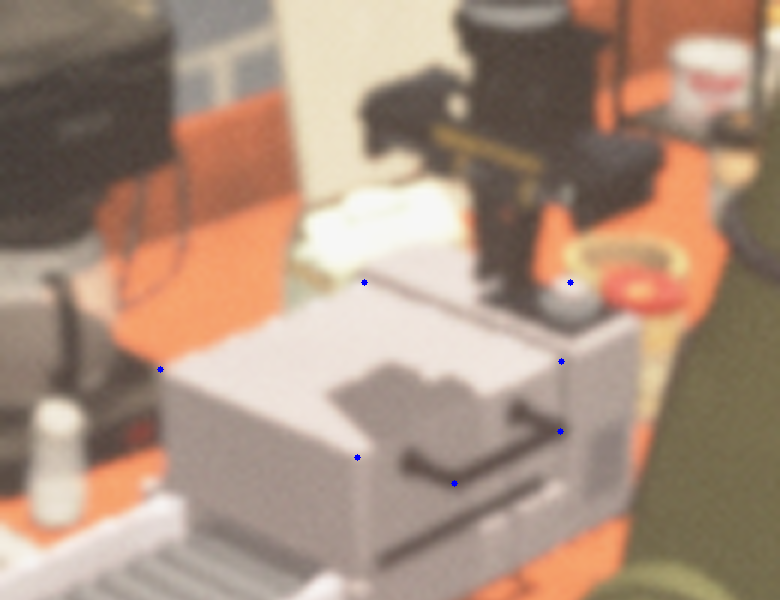

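View pics/wrist21o.png

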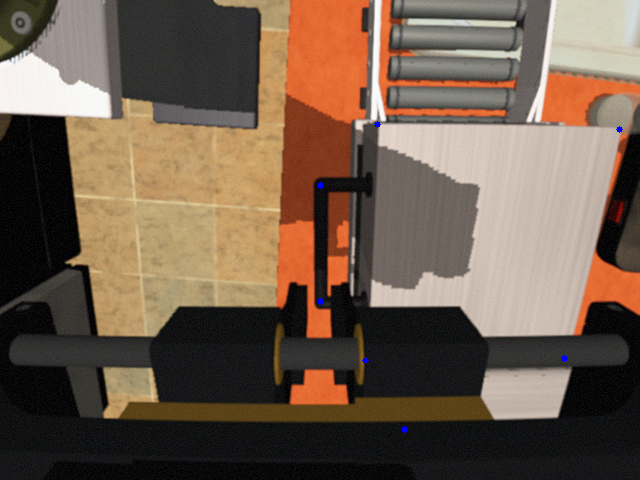

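Request:
{"name": "servo_tool", "arguments": {
  "increments": [
    [[-0.02,0.01,0,0,0,0,-1],[-0.045,0.022,0,0,0,0,-1],[-0.075,0.036,0,0,0,0,-1],[-0.105,0.05,0,0,0,0,-1],[-0.13,0.062,0,0,0,0,-1],[-0.148,0.07,0,0,0,0,-1],[-0.152,0.0715,0.02,0,0,0,-1],[-0.152,0.0715,0.04,0,0,0,-1],[-0.152,0.0715,0.052,0,0,0,-1],[-0.152,0.0715,0.052,0,0,0,-1],[-0.152,0.0715,0.052,0,0,0,-1]]
  ]
}}

```text
time_s: 31.6
tool_pos: [0.4689, -0.3825, 0.1959]
tool_rot: [-180.0, -0.0, 94.3]
force: [0.0, 0.4, -0.0]
grip_width: 0.0004
```

```bash
python3 - <<'E'
from h import *
o=env.get_obs();print(o['time_s'],o['tool_pos'],o['tool_rot'],o['force'],o['grip_width'],o['qpos'].round(1))
c=cam('wrist');cv2.imwrite('pics/w22.png',c['frame'])
c=cam('scene');crop(c['frame'],340,150,100,90,6,'pics/s22.png')
c=cam('top');crop(c['frame'],380,220,100,110,5,'pics/t22.png')
E
```

```text
31.6 [ 0.4689478  -0.38249334  0.1959316 ] [-1.79980507e+02 -9.68884312e-03  9.43178411e+01] [ 0.04779387  0.41577918 -0.03086086] 0.0004222642775359912 [ -7.   19.3  54.1  93.6 -16.   75.4  54. ]
```

View pics/w22.png

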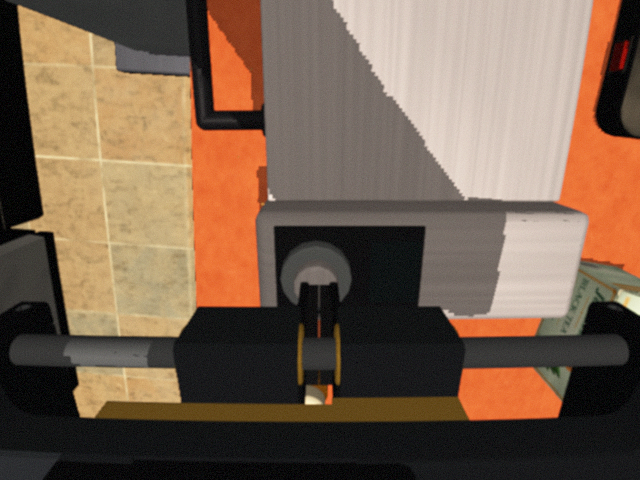

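View pics/t22.png

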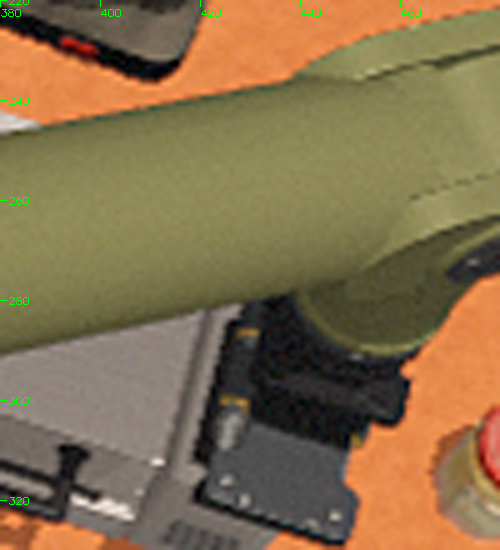

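View pics/s22.png

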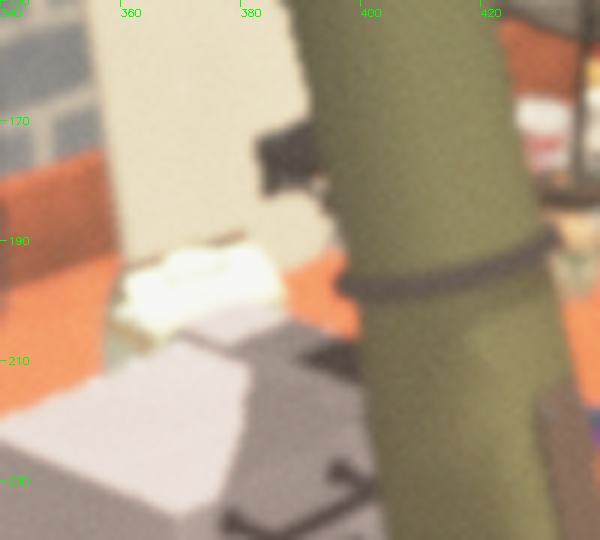

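Request:
{"name": "servo_tool", "arguments": {
  "increments": [
    [[0.002,0,0.008,0,0,0,-1],[0.002,0,0.015,0,0,0,-1],[0.002,0,0.02,0,0,0,-1],[0.002,0,0.023,0,0,0,-1],[0.002,0,0.025,0,0,0,-1],[0.002,0,0.025,0,0,0,-1]]
  ]
}}

```text
time_s: 32.35
tool_pos: [0.4688, -0.3801, 0.171]
tool_rot: [-180.0, -0.1, 94.3]
force: [-2.0, 3.0, 4.0]
grip_width: 0.0004
```

Request:
{"name": "servo_tool", "arguments": {
  "increments": [
    [[0,0,0.001,0,0,0,-1],[0,0,0.002,0,0,0,-1],[0,0,0.003,0,0,0,-1],[0,0,0.003,0,0,0,-1],[0,0,0.003,0,0,0,-1]]
  ]
}}

```text
time_s: 32.85
tool_pos: [0.469, -0.3804, 0.1703]
tool_rot: [179.9, -0.1, 94.3]
force: [-4.6, 6.5, 16.6]
grip_width: 0.0004
```

Request:
{"name": "servo_tool", "arguments": {
  "increments": [
    [[0,0,-0.003,0,0,0,-1],[0,0,-0.01,0,0,0,-1],[0,0,-0.03,0,0,0,-1],[0,0,-0.06,0,0,0,-1],[0.02,-0.03,-0.09,0,0,0,-1],[0.04,-0.06,-0.11,0,0,0,-1],[0.06,-0.07,-0.12,0,0,0,-1],[0.06,-0.07,-0.12,0,0,0,-1],[0.06,-0.07,-0.12,0,0,0,-1],[0.06,-0.07,-0.12,0,0,0,-1]]
  ]
}}

```text
time_s: 33.85
tool_pos: [0.3948, -0.3265, 0.2873]
tool_rot: [-179.9, 0.0, 94.3]
force: [-0.2, 1.0, 0.2]
grip_width: 0.0006
```

```bash
python3 - <<'E'
from h import *
o=env.get_obs();print(o['time_s'],o['tool_pos'],o['tool_rot'],o['force'],o['joint_velocities'].round(2))
q=np.load('washer.npy');a=q[2]
P=np.array([(-130,52,120),(-130,-52,120),(-90,99,141),(-90,-99,141),(90,99,141),(90,-99,141),(-60,-141,176)])/1000
B=np.c_[q[0]+P[:,0]*np.cos(a)-P[:,1]*np.sin(a),q[1]+P[:,0]*np.sin(a)+P[:,1]*np.cos(a),P[:,2]]
for n,(x0,y0,w,h,s) in {'scene':(290,150,150,120,5),'wrist':(0,0,640,480,1),'top':(0,0,640,480,1)}.items():
    c=cam(n);g=cv2.resize(c['frame'][y0:y0+h,x0:x0+w],None,fx=s,fy=s,interpolation=cv2.INTER_CUBIC)
    if n!='top':
        for u,v in proj(c,B): cv2.circle(g,(int((u-x0+.5)*s),int((v-y0+.5)*s)),2,(255,0,0),-1)
    cv2.imwrite(f'pics/{n}23.png',g)
E
```

```text
33.85 [ 0.39482858 -0.32648158  0.28728821] [-1.79944337e+02  4.74470603e-02  9.42984336e+01] [-0.19487799  1.01277675  0.20872001] [ 0.36  1.07 -0.01 -0.07  0.17  0.35 -0.25]
```

View pics/scene23.png

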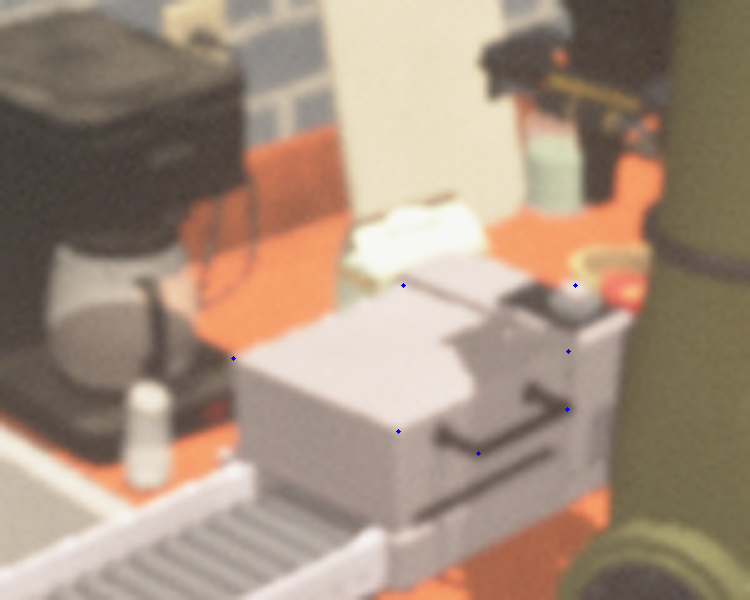

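View pics/wrist23.png

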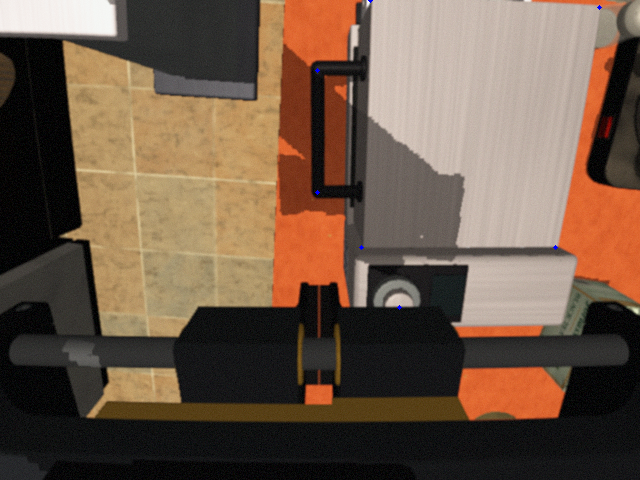

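View pics/top23.png

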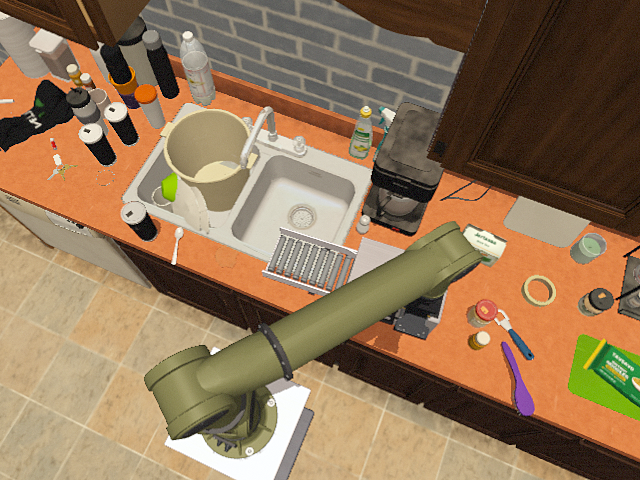

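```bash
python3 - <<'E'
from h import *
o=env.get_obs();print(o['force'],o['joint_velocities'].round(2))
print(env.sign_off())
E
```

```text
[ 0.46428037 -0.13539341 -0.40900279] [-0.09 -0.21 -0.01  0.17  0.16  0.17 -0.09]
the job is handed in; nothing more can be done
None
```

I finished all four steps and handed the job in at about 34 s of the 72 s allowed. `sign_off` gave no verdict.

- **Mug:** I lifted it by its handle, set it upside down in the rack and let go. Pictures after the release and again after the push show it standing upright there.
- **Rack:** I pushed it in with closed fingers until the tool stopped moving, with about 10 N on it. A later picture puts the rack 2–3 mm from the home position, which is within measuring error.
- **Hood:** I swung it shut by its handle and pressed it down until the force reached about 18 N. In the last pictures its corners and handle sit within about 2 mm of where they should be when shut.
- **Start button:** I pressed it down about 6 mm. The force was 4 N at 5 mm and rose to about 17 N when it reached the bottom. I then lifted off; I did not measure that the button came back out.
- **At the end:** The bystanders I could see look unmoved, the arm was clear of everything, and the force on the tool was near zero. The mug under the closed hood can't be seen, so its final pose is not checked.

- **Cabinet contact:** While I moved over the open hood's handle, the wrist leaned lightly on the upper cabinet, at about 4.5 N. I tilted the tool away before gripping the handle.
- **Camera disagreement:** My first overhead reading of the mug was about 7 mm off the wrist camera's, so I used the wrist camera for the grasp. My wrist-camera fit of the washer had errors of up to about 4 pixels, so I kept the overhead fit, which matched the hood and handle well.

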